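Close the draw latch of a gasketed sample chamber

ROBOT

A 6-joint arm with a two-finger parallel gripper is mounted at the origin on a cart in front of the work surface, level with it; the furniture and walls round the work are solid. World frame = base frame: x ahead of the robot, y to its left, z up, the work surface at z = 0. Lengths are in mm, angles in rad, forces in N, time in s.
With the tool pointing down it reaches from about 350 to 775 mm from the base axis. Payload 7.3 kg.
Tool frame: the origin (TCP) lies at the very end of the fingers, on their centre line; the grasp point (between the pads) lies bot.grip_point_offset behind it (bot.grip_point_offset is the distance from the TCP to the grasp point, in mm); z points along the fingers, y is the line along which they close (so a half turn about z gives the same grasp; the last joint's range is limited). The gripper opens to 92 mm and grips with 3 to 60 N. Pads are 19 mm wide; open, the fingers measure 130 mm over their backs; the gripper's body (75 mm by 190 mm) begins 47 mm behind the grasp point.
Start: joints at [1.004, 0.342, 1.524, -0, 1.275, -0.146], TCP at [214.447, 479.229, 195.641] pointing down, gripper open.
Joint ranges: [-2.53, 2.53], [-0.77, 2.02], [0.04, 2.7], [-1, 4.14], [0.28, 2.66], [-3.11, 3.11]. Speed limits (rad/s): [2.57, 2.57, 3.14, 3.14, 3.14, 3.14].

INTERFACE

Orientations are given as [roll, pitch, yaw] about the fixed x, y, z axes, in that order (R = Rz(yaw) Ry(pitch) Rx(roll)).
In Python, from plant import bot gives the robot as it stands. The module is installed in compiled form; this text tells all that it offers.
- The arm moves only by the tool carry_out, never from a script. Its argument "plan" is a list of rows, each an object of numbers: "tx", "ty", "tz": the shift along the world's x, y, z in mm; "rx", "ry", "rz": the turn, a rotation vector about the world's x, y, z in rad. A call has 1 to 12 rows; each row shifts and turns the commanded pose from where the row before left it; what a row does not reach is not made up. A row lasts 1/10 s, in which the tool goes at most 50 mm and 8.59 degrees, less where a joint would pass 70% of its speed; a pose out of reach is approached as far as the arm can. A call with a gripper value outside its range is refused whole. "gripper" is the closure, from 0 (fully open) to 1 (shut), set as the call begins (left out, the last holds). The fingers move at their own pace and stop on an object; the grip force is fixed at half the most. Time passes only in rows, so rows that do not move let the fingers close. It gives the time, the measured TCP pose, the force, the opening and the grip force at its end, in the units of the state.
- bot.get_obs(): the state, without advancing time (a new reading comes with each control period).
- bot.capture(name): name is "scene" or "top" or "wrist"; returns the picture (400x640x3 uint8, red, green, blue); there is no depth.
- bot.camera_model(name): a dict with "camera_matrix" (3x3 intrinsics, pixels), "R" (3x3) and "t" (3): a world point X has camera coordinates R X + t. Camera axes: x right, y down, z forward; pixel columns grow to the right and rows downward; lengths in mm; the calibration is good to about 2 mm. A picture is of the moment at which its call begins: read the wrist's pose just before it. camera_model takes no time and is no camera call; for the wrist camera it gives the pose at the moment of the call.
- bot.close_job(): hands the job in; it is judged then, once.
The state is a dict: "time": time; "joint_positions": joint angles; "dq": joint speeds; "tau": joint torques, N m; "tool_pos": TCP position; "tcp_rot": TCP orientation; "contact_force": force on the tool from outside, world axes, zero at the start; "moment": the same for the moment, N m; "grip_width": finger opening in mm; "finger_force": force on a finger pad.
Only numpy, scipy, OpenCV 4.12 (cv2) and the standard library are available. Lean on these libraries where they do the work, as an engineer would, in place of code of your own. Each camera call takes 0.05 s, during which the arm holds its last target. There are 200 camera calls.

TASK

Close the draw latch on top of the sample chamber: take the wire loop by its crossbar, carry it over the hook-shaped keeper on the end cover, lower it behind the keeper and draw it back until you feel it bear lightly (about 8 N) under the keeper's lip, and hold it so for a moment before letting go. Then press the lever down over centre and bear down on it against its stop with about 12 N for a moment, and leave it shut. Never force the loop, the lever, the chamber or its cover with 25 N or more, and leave the things lying around where they are.

Things in the scene. Friction and masses are not known exactly. Their poses are not given: they have to be found in the camera images.
- chamber: Aluminium chamber (box 90 x 120 x 44 mm on a dark foot plate 130 x 150 x 6 mm, a round port on each side), fixed. Origin on the worktop, z up; its +y axis runs from the lever towards the end cover and keeper (the draw direction); x is parallel to all hinge axes. The tops of box and cover are 50 mm above the worktop. The latch is symmetrical about the plane x = 0.
- lever_pivot (a point): Fixed axis of the latch lever, mid-width, 18 mm above the chamber's top. Two fixed cheeks hold it (outer faces at x = +-11.5 mm, tops 6 mm above the axis). The loop's hinge pin is on the lever, 14 mm from this axis, turned 0.26 rad below the line of the lever, so that dead centre is at a lever angle of about 0.26; below that the lever is drawn shut.
- keeper_seat (a point): Place of the crossbar's centre when hooked, on the cover; 18 mm above its top, 76 mm in +y of lever_pivot while the cover is out. Keeper: steel hook 16 mm wide; seat face 3 mm to -y of here; lip from 4.5 to 9 mm above, reaching 1.3 mm to +y; ledge top 5 mm below, reaching 5 mm to +y. The crossbar passes the lip with its centre 4.5 mm or more to +y.
- loop_bar (a point): Centre of the crossbar at the free end of the latch's wire loop: a round steel bar 6 mm thick along the chamber's x axis, with a 9 mm ball on each end; over the balls 43 mm, the width to grasp it by (it can swivel between the fingers). The loop's two side wires (3.6 mm thick, at x = +-14.5 mm) run 85.6 mm back to a hinge pin on the lever.
- lever_end (a point): Top face of the lever near its free end, 54 mm from the pivot axis. The lever is a steel strip 15 mm wide and 6 mm thick with a 9 mm thick round rib, 18 mm wide, at its end.
- latch_lever (a joint): Lever angle (rad): 0 = shut, level, pointing to the chamber's -y on its stop; grows as the end rises; 1.57 = upright; at most 2.4, leaning to +y. With the loop just bearing on the keeper it stands at about 1.1. Friction (0.018 N m) keeps it where it is left. Pressed at its end it takes up to about 6 N to go over centre at 0.26.
- latch_loop (a joint): Angle of the loop about its hinge pin on the lever (rad). The loop's slope above level, towards the chamber's +y, is this value minus the lever's. A light friction (0.015 N m) holds it where it is left; moving loop and lever by the crossbar takes about 2 N.
- end_cover (a joint): How far the end cover (90 x 22 x 42 mm plate on two guide pins, with the keeper on its top) stands out from its home position (m): 0.005 = sprung out by its gasket as found, about 0.002 when the latch is shut. It gives only above about 10 N, then 16 N per mm.
- brass_weight: Brass weight, 29 x 29 x 47 mm, a bystander; origin at the centre of its underside.
- tape_roll: Roll of tape, 55 x 53 x 19 mm, a bystander; origin at the centre of its underside.
- ball_driver_red: Screwdriver, 184 mm long, 26 mm thick, a bystander; origin at the centre of its underside.
- lens_ring_a: Lens in a black ring, 32 mm across, 10 mm high, a bystander; origin at the centre of its underside.
Not all that is in view belongs to the job. There is more than one size of the chamber; the job needs the middle-sized.

How it is judged:
By the outcome, as a careful person would: the job done as asked, in the order asked, and still so for the second after the job is handed in, with the robot touching nothing.
It also fails if it takes over 58 s, if anything falls off the work surface, if the arm or the gripper's body presses on something with over 40 N, if the wrist force passes 120 N, or if a joint passes its speed limit or range.

## Working session

There is one attempt and no reset: what is moved stays moved. The work goes in short steps, Python scripts to look and compute and a tool call to move; the robot and the scene stay as the last step left them, time stands still between calls to the robot, and variables do not carry over. Pictures are saved under pics/ and viewed, at most 10 in all, crops included, and the job is handed in when it is done.

Besides the shell and the picture viewer there is one more tool, called after "Call:" as name(argument=value, ...), one argument or row to a line, values as JSON. carry_out: Moves the arm, as the interface text tells. Its arguments: {"type":"object","properties":{"plan":{"type":"array"},"gripper":{"type":"number"}},"required":["plan"]}

```bash
mkdir -p pics; python3 - <<'E'
from plant import bot
import cv2
for n in ("scene","top"):
    cv2.imwrite(f"pics/{n}0.png",bot.capture(n)[:,:,::-1])
    m=bot.camera_model(n);print(n,m)
o=bot.get_obs();print(o);print(bot.grip_point_offset)
E
```

```text
scene {'camera_matrix': array([[387.9140619 ,   0.        , 319.62396943],
       [  0.        , 387.9140619 , 199.37152674],
       [  0.        ,   0.        ,   1.        ]]), 'R': array([[ 0.49340164, -0.86980115, -0.00088184],
       [-0.53968502, -0.30534523, -0.78454087],
       [ 0.68212529,  0.38756967, -0.62007648]]), 't': array([-132.12664228,  411.84987881,  686.21140893])}
top {'camera_matrix': array([[452.54032834,   0.        , 315.03164906],
       [  0.        , 452.54032834, 195.45478211],
       [  0.        ,   0.        ,   1.        ]]), 'R': array([[ 0.00563126, -0.99979398, -0.01950082],
       [-0.99535235, -0.00372933, -0.09622783],
       [ 0.09613529,  0.01995207, -0.99516829]]), 't': array([ 186.24539508,  592.81509878, 1289.62793766])}
{'time': 0.1, 'joint_positions': array([ 1.00401107e+00,  3.42647165e-01,  1.52491913e+00, -1.76104198e-05,
        1.27539177e+00, -1.46015411e-01]), 'dq': array([ 1.41486022e-04, -1.38999748e-03, -2.66482757e-04, -2.14893040e-03,
        6.92688995e-04, -9.82812099e-05]), 'tau': array([ 1.21672088e-03, -4.32005346e+01, -2.44696820e+01,  7.18080369e-02,
        5.26685861e-02, -7.35599929e-05]), 'tool_pos': array([214.21720061, 478.86677152, 195.01836478]), 'tcp_rot': array([-3.14023932e+00, -1.82001594e-04,  2.72082782e+00]), 'contact_force': array([ 0.60313328, -0.11764064, -0.37144525]), 'moment': array([0.01093013, 0.04973111, 0.03279493]), 'finger_force': 0.0, 'grip_width': 91.87919985346736}
18.8
```

View pics/top0.png

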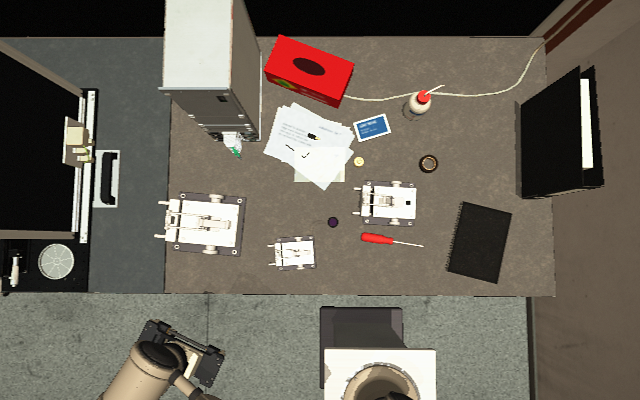

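View pics/scene0.png

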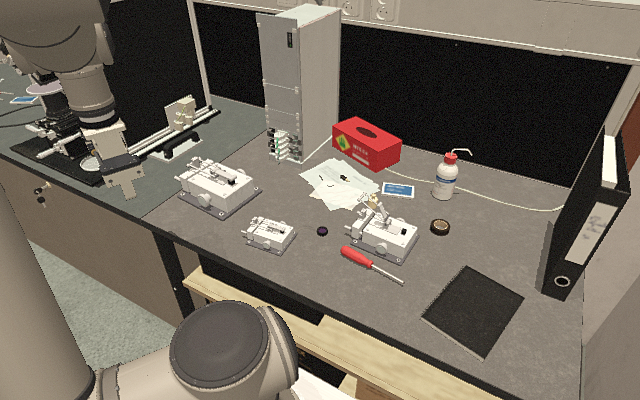

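The right-hand chamber, at about (390,203) in the top view, looks like the middle-sized one. The others are at (205,222) and (295,253). I'll zoom in on it.

```bash
cat > h.py <<'E'
from plant import bot
import numpy as np, cv2
def ray(name,u,v,z,m=None):
    m=m or bot.camera_model(name);K,R,t=(np.array(m[k]) for k in("camera_matrix","R","t"))
    c=-R.T@t; d=R.T@np.linalg.inv(K)@[u,v,1]; return c+d*(z-c[2])/d[2]
def proj(name,X,m=None):
    m=m or bot.camera_model(name);K,R,t=(np.array(m[k]) for k in("camera_matrix","R","t"))
    p=K@(R@np.array(X,float)+t); return p[:2]/p[2]
E
python3 - <<'E'
from h import *
a=cv2.imread("pics/top0.png")[170:240,345:435]; b=cv2.imread("pics/scene0.png")[185:270,335:435]
a=cv2.resize(a,None,fx=6,fy=6,interpolation=cv2.INTER_CUBIC)  # 540x420
b=cv2.resize(b,None,fx=5,fy=5,interpolation=cv2.INTER_CUBIC)[:,:]
a=cv2.resize(a,(400,311));b=cv2.resize(b,(400,340))
c=np.zeros((340,800,3),np.uint8);c[:311,:400]=a;c[:,400:]=b
cv2.imwrite("pics/crop.png",c)
for p in [(356,183),(356,226),(417,226),(417,183)]: print(ray("top",*p,6))
E
```

```text
[631.95979217  67.86939396   6.        ]
[504.31939266  68.26085892   6.        ]
[ 505.22631163 -110.73470614    6.        ]
[ 632.53847434 -112.76684908    6.        ]
```

View pics/crop.png

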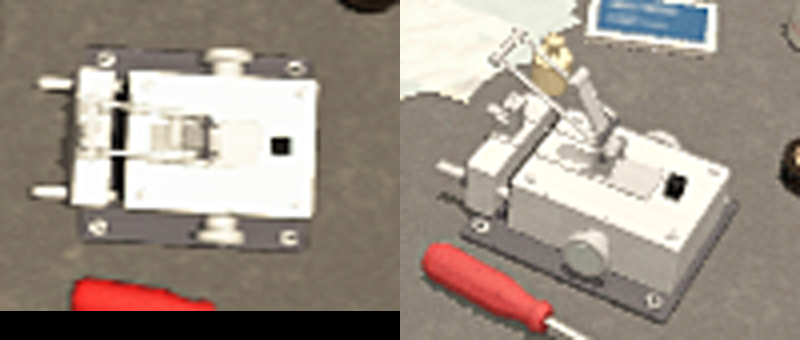

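The crop shows the cover and keeper on the image left, which is world +y. The lever stands up, leaning over +y, and the loop is raised. The foot plate measures about 127 x 150, so it is the middle-sized chamber. Next I'll bring the wrist camera closer.

```bash
python3 - <<'E'
from h import *
from scipy.spatial.transform import Rotation as Ro
o=bot.get_obs();m=bot.camera_model("wrist")
R=np.array(m["R"]);c=-R.T@m["t"];T=Ro.from_euler("xyz",o["tcp_rot"]).as_matrix()
print("cam in tool",T.T@(c-o["tool_pos"]));print("cam axes in tool",T.T@R.T);print(m["camera_matrix"])
print("tool axes",T.round(2))
for s in[(80,45),(310,250),(310,70),(80,240)]: print(ray("top",345+s[0]/4.444,170+s[1]/4.444,6))
E
```

```text
cam in tool [ 7.95105521e+01 -1.37548284e-01 -1.88898623e+02]
cam axes in tool [[-6.45858582e-04 -9.56188324e-01 -2.92751552e-01]
 [ 9.99999788e-01 -6.42324463e-04 -1.08198548e-04]
 [-8.45832950e-05 -2.92751560e-01  9.56188536e-01]]
[[339.41616759   0.         316.88594417]
 [  0.         339.41616759 194.91214737]
 [  0.           0.           1.        ]]
tool axes [[-0.91  0.41 -0.  ]
 [ 0.41  0.91 -0.  ]
 [ 0.   -0.   -1.  ]]
[640.63863463  47.04761477   6.        ]
[ 504.44305326 -104.15782935    6.        ]
[ 624.2998477  -106.01428594    6.        ]
[510.29127407  47.64077123   6.        ]
```

Call:
carry_out(
  plan=[
    {"tz":20,"tx":29,"ty":-38,"rz":-0.096},
    {"tz":20,"tx":29,"ty":-38,"rz":-0.096},
    {"tz":15,"tx":29,"ty":-38,"rz":-0.096},
    {"tx":29,"ty":-38,"rz":-0.096},
    {"tx":29,"ty":-38,"rz":-0.096},
    {"tx":29,"ty":-38,"rz":-0.096},
    {"tx":29,"ty":-38,"rz":-0.096},
    {"tx":29,"ty":-38,"rz":-0.096},
    {"tx":30,"ty":-38,"rz":-0.096},
    {"tx":30,"ty":-38,"rz":-0.096},
    {"tx":30,"ty":-38,"rz":-0.096},
    {"tx":30,"ty":-38,"rz":-0.096},
  ],
)

```text
invalid input at $.plan[0]: expected keys tx, ty, tz, rx, ry, rz
```

```bash
python3 - <<'E'
from h import *
import pickle
pickle.dump(bot.camera_model("wrist"),open("w1.pkl","wb"))
a=bot.capture("wrist")[:,:,::-1];cv2.imwrite("pics/w1.png",a)
a=a[60:360,120:520];cv2.imwrite("pics/w1c.png",cv2.resize(a,(800,600),interpolation=cv2.INTER_CUBIC))
E
```

```text
(no output)
```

View pics/w1c.png

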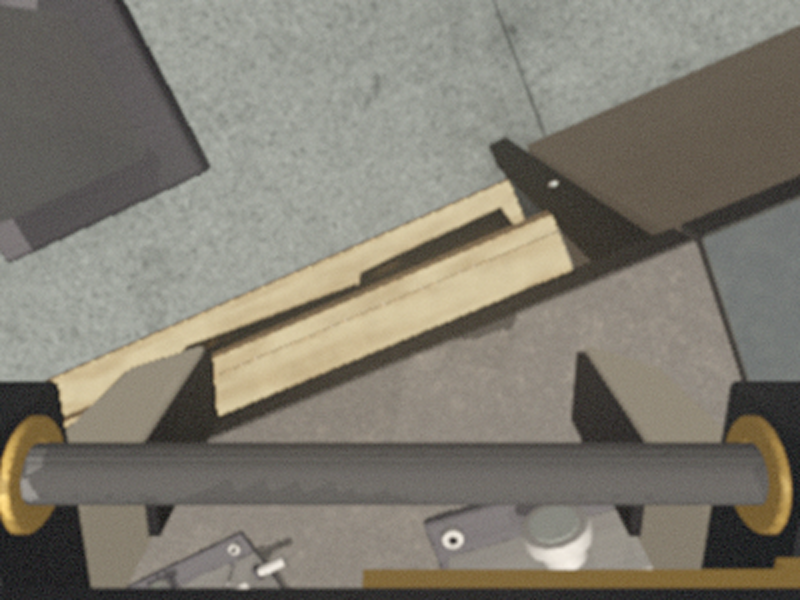

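The move was refused because every row needs all six keys, so this picture is from the start pose. It shows that the gripper hides rows below about 280.

Call:
carry_out(
  plan=[
    {"tx":29,"ty":-36,"tz":15,"rx":0,"ry":0,"rz":-0.096},
    {"tx":29,"ty":-36,"tz":15,"rx":0,"ry":0,"rz":-0.096},
    {"tx":29,"ty":-36,"tz":15,"rx":0,"ry":0,"rz":-0.096},
    {"tx":29,"ty":-36,"tz":10,"rx":0,"ry":0,"rz":-0.096},
    {"tx":29,"ty":-40,"tz":0,"rx":0,"ry":0,"rz":-0.096},
    {"tx":29,"ty":-40,"tz":0,"rx":0,"ry":0,"rz":-0.096},
    {"tx":29,"ty":-40,"tz":0,"rx":0,"ry":0,"rz":-0.096},
    {"tx":29,"ty":-40,"tz":0,"rx":0,"ry":0,"rz":-0.096},
    {"tx":30,"ty":-40,"tz":0,"rx":0,"ry":0,"rz":-0.096},
    {"tx":30,"ty":-40,"tz":0,"rx":0,"ry":0,"rz":-0.096},
    {"tx":30,"ty":-40,"tz":0,"rx":0,"ry":0,"rz":-0.096},
    {"tx":30,"ty":-40,"tz":0,"rx":0,"ry":0,"rz":-0.096},
  ],
)

```text
time: 1.35
tool_pos: [567.2, 13.3, 250.4]
tcp_rot: [-3.141, -0.0, 1.565]
contact_force: [-0.3, 0.5, 0.9]
grip_width: 91.7
finger_force: 0.0
```

```bash
python3 - <<'E'
from h import *
import pickle
pickle.dump(bot.camera_model("wrist"),open("w1.pkl","wb"))
a=bot.capture("wrist")[:,:,::-1];cv2.imwrite("pics/w1.png",a)
a=a[0:300,120:520];cv2.imwrite("pics/w1d.png",cv2.resize(a,(800,600),interpolation=cv2.INTER_CUBIC))
o=bot.get_obs();print(o["tool_pos"],o["tcp_rot"],o["time"],o["contact_force"],o["joint_positions"])
E
```

```text
[570.96744467   6.85807567 249.34502613] [3.1400367  0.00374403 1.55498678] 1.4 [ 0.79529824 -5.91293113 -0.32924792] [-0.11999244  0.39358091  1.29793    -0.00358888  1.44814564 -0.10375018]
```

View pics/w1d.png

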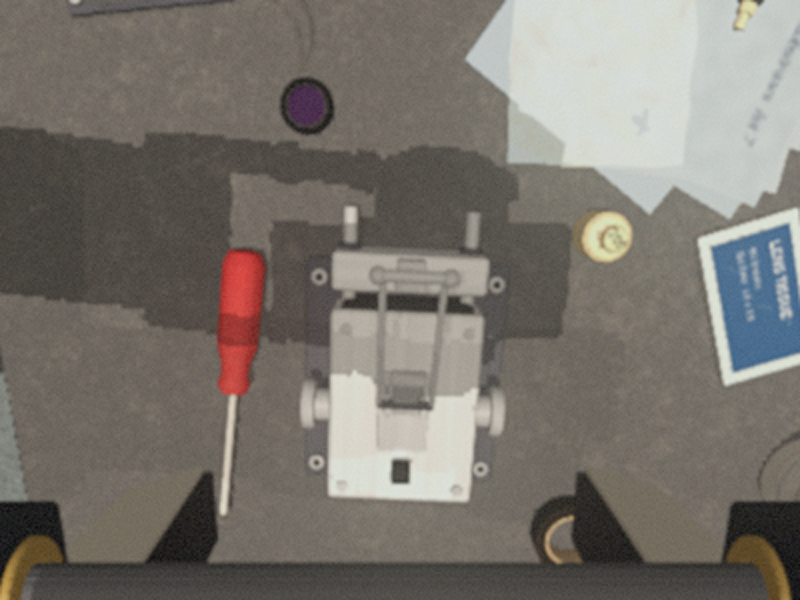

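The picture shows the chamber with its cover at the top. The bar's balls are at crop pixels (377,275) and (452,279), and the foot screws are near (319,276), (497,285), (316,462) and (481,469). The arm was still settling, so I'll take a settled wrist picture and a zoom of the scene view, side by side.

```bash
python3 - <<'E'
from h import *
import pickle
bot.capture("wrist");o1=bot.get_obs()
m=bot.camera_model("wrist");pickle.dump(m,open("w2.pkl","wb"))
a=bot.capture("wrist")[:,:,::-1];cv2.imwrite("pics/w2.png",a)
o=bot.get_obs();print(o1["tool_pos"],o["tool_pos"],o["tcp_rot"],o["time"],o["contact_force"])
s=bot.capture("scene")[:,:,::-1];cv2.imwrite("pics/s2.png",s)
c=np.zeros((600,800,3),np.uint8)
c[:,:400]=cv2.resize(a[110:260,270:370],(400,600),interpolation=cv2.INTER_CUBIC)
c[:,400:]=cv2.resize(s[185:260,345:395],(400,600),interpolation=cv2.INTER_CUBIC)
cv2.imwrite("pics/c2.png",c)
E
```

```text
[568.86183279  10.02134605 249.08257962] [567.31061266  12.57122801 249.27236825] [-3.13984076e+00  8.21137198e-05  1.56439760e+00] 1.5 [-0.02048225  1.06576426 -0.50935949]
```

View pics/c2.png

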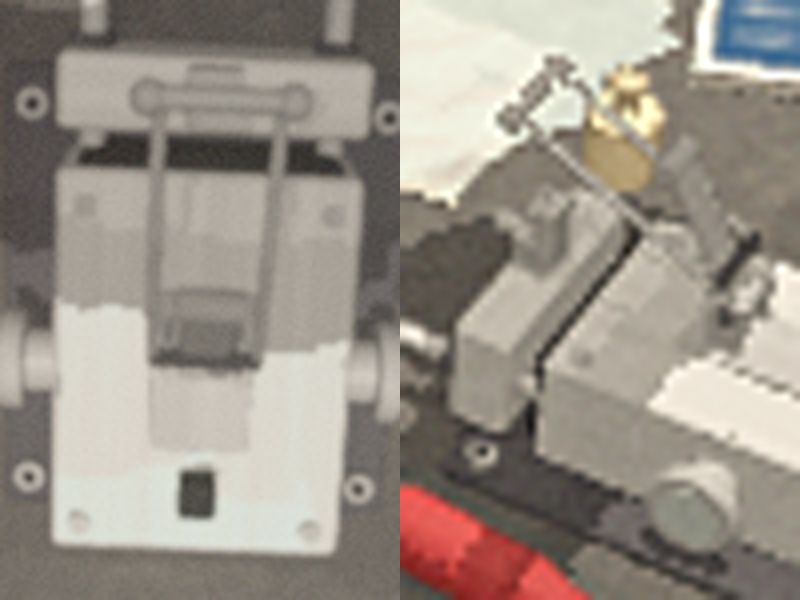

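The left crop (wrist) shows the screws, the box-top corners at (60,172), (362,180), (52,545) and (333,552), and the balls at (149,97) and (298,101). The right crop (scene) shows the balls at (512,122) and (565,67), the lever end at about (683,147) and the keeper at about (548,205).

```bash
cat > fit.py <<'E'
from h import *
import pickle
from scipy.optimize import least_squares
mw=pickle.load(open("w2.pkl","rb"));ms=bot.camera_model("scene")
W=lambda u,v:np.array([270+u/4,110+v/4]); S=lambda u,v:np.array([345+(u-400)/8,185+v/8])
def world(p,X):
    c,s=np.cos(p[2]),np.sin(p[2]);return [p[0]+c*X[0]-s*X[1],p[1]+s*X[0]+c*X[1],X[2]]
E
python3 - <<'E'
from fit import *
bc=[((-45,60,50),W(60,172)),((45,60,50),W(362,180)),((-45,-60,50),W(52,545)),((45,-60,50),W(333,552))]
f=lambda p:np.concatenate([proj("",world(p,X),mw)-q for X,q in bc])
r=least_squares(f,[568,-25,0]);p=r.x;print("box",p,r.fun.round(2))
print("scene corner pred",proj("",world(p,(-45,60,50)),ms),S(540,370))
for q in [(32,103),(390,118),(28,477),(358,489)]:
    P=ray("",*W(*q),6,mw);c,s=np.cos(p[2]),np.sin(p[2]);d=P[:2]-p[:2];print("screw",c*d[0]+s*d[1],-s*d[0]+c*d[1])
# bar balls at (+-17,yb,zb)
def tri(pts):
    g=lambda q:np.concatenate([proj("",world(p,(x,q[0],q[1])),m)-uv for x,uv,m in pts])
    r=least_squares(g,[40,90]);return r.x,r.fun.round(2)
print("bar both",tri([(-17,W(149,97),mw),(17,W(298,101),mw),(-17,S(512,122),ms),(17,S(565,67),ms)]))
print("pin ",tri([(-14.5,W(153,358),mw),(14.5,W(257,364),mw)]))
print("lever end scene only, x=0:",tri([(0,S(683,147),ms)]))
for z in (60,68,77):
    P=ray("",*W(216,75),z,mw);c,s=np.cos(p[2]),np.sin(p[2]);d=P[:2]-p[:2];print("keeper W",z,-s*d[0]+c*d[1],c*d[0]+s*d[1])
print("keeper scene top ctr",tri([(0,S(550,200),ms)]))
E
```

```text
box [ 5.72256325e+02 -3.96059696e+01 -4.91991701e-02] [-1.51 -1.17  1.04 -0.2  -0.41  0.52  0.94  1.27]
scene corner pred [361.17484127 229.46522084] [362.5  231.25]
screw -56.184263932905935 72.39013684685493
screw 57.19460617281111 72.01602735144364
screw -56.95966863463661 -55.28707320304833
screw 56.63505653691418 -55.39564914200594
bar both (array([ 89.2634489 , 118.02888597]), array([-0.34,  0.21, -1.27,  0.61, -1.1 , -0.18, -1.74,  0.01]))
pin  (array([12.88488676, 80.05050549]), array([-0.17,  0.27, -0.03, -0.28]))
lever end scene only, x=0: (array([ 32.94376228, 119.62931152]), array([ 0., -0.]))
keeper W 60 89.02523586419389 0.16549644263640761
keeper W 68 89.86771083658523 -0.03238508459453193
keeper W 77 90.81549518052552 -0.2550018027293257
keeper scene top ctr (array([77.71476997, 77.34929629]), array([0., 0.]))
```

```bash
cat > fit2.py <<'E'
from fit import *
bc=[((-45,60,50),W(60,172)),((45,60,50),W(362,180)),((-45,-60,50),W(52,545)),((45,-60,50),W(333,552))]
# params: x,y,yaw, scene du,dv, pivot y, a, slope, box half-length tweak
def link(py,a,s):
    pin=np.array([py-14*np.cos(a-.26),68+14*np.sin(a-.26)])
    return pin,pin+85.6*np.array([np.cos(s),np.sin(s)]),np.array([py-54*np.cos(a)+3*np.sin(a),68+54*np.sin(a)+3*np.cos(a)])
def res(q):
    p=q[:3];ds=q[3:5];pin,bar,le=link(*q[5:8]);r=[]
    for X,uv in bc: r.append(proj("",world(p,X),mw)-uv)
    sc=lambda X,uv:r.append((proj("",world(p,X),ms)+ds-uv))
    wr=lambda X,uv:r.append(proj("",world(p,X),mw)-uv)
    sc((-45,60,50),S(540,370))
    wr((-17,*bar),W(149,97));wr((17,*bar),W(298,101));sc((-17,*bar),S(512,122));sc((17,*bar),S(565,67))
    wr((-14.5,*pin),W(153,358));wr((14.5,*pin),W(257,364));sc((0,*le),S(683,147))
    r.append(ds/1.5)
    return np.concatenate(r)
r=least_squares(res,[572,-40,-.05,1,1.5,10,2,.4],loss="soft_l1");q=r.x
E
python3 - <<'E'
from fit2 import *
print(q.round(3));print(res(q).reshape(-1,2).round(2).tolist());pin,bar,le=link(*q[5:8]);print(pin,bar,le)
J=r.jac;print("sd",np.sqrt(np.diag(np.linalg.inv(J.T@J))).round(3))
p=q[:3];py=q[5]
toW=lambda X:((proj("",world(p,X),mw)-[270,110])*4).round();toS=lambda X:((proj("",world(p,X),ms)+q[3:5]-[345,185])*8+[400,0]).round()
for n,X in dict(lever_end=(0,*le),cov_out_L=(-45,87,50),cov_in_L=(-45,65,50),ledge=(0,py+81,63),liptop=(0,py+77,77),hookback=(0,py+70,77),pivot=(0,py,68),cheektop=(-11.5,py,74)).items(): print(n,toW(X),toS(X))
E
```

```text
[ 5.72399e+02 -3.96740e+01 -5.30000e-02  1.21400e+00  7.68000e-01
  1.14460e+01  1.98200e+00  4.67000e-01]
[[-1.21, -1.24], [1.32, -0.0], [-0.46, 0.45], [0.88, 1.42], [-0.08, -1.11], [0.1, -0.24], [-0.56, 0.3], [0.01, -0.3], [-0.59, -0.08], [-0.02, 0.21], [0.25, -0.24], [0.17, 1.35], [0.81, 0.51]]
[13.55036491 81.84097995] [ 89.98508797 120.37788578] [ 35.76432365 116.30767629]
sd [0.543 0.817 0.008 0.615 0.71  1.956 0.095 0.021]
lever_end [211. 318.] [684. 158.]
cov_out_L [56. 72.] [468. 332.]
cov_in_L [ 55. 150.] [526. 356.]
ledge [218.  64.] [519. 223.]
liptop [218.  84.] [532. 195.]
hookback [217. 111.] [551. 203.]
pivot [205. 353.] [737. 297.]
cheektop [164. 358.] [724. 303.]
```

Call:
carry_out(
  plan=[
    {"tx":2.5,"ty":9,"tz":-25,"rx":0,"ry":0,"rz":-0.02},
    {"tx":2.5,"ty":9,"tz":-30,"rx":0,"ry":0,"rz":-0.03},
    {"tx":2.5,"ty":9,"tz":-30,"rx":0,"ry":0,"rz":0},
    {"tx":3,"ty":8,"tz":-30,"rx":0,"ry":0,"rz":0},
    {"tx":0,"ty":0,"tz":-15,"rx":0,"ry":0,"rz":0},
    {"tx":0,"ty":0,"tz":-10,"rx":0,"ry":0,"rz":0},
    {"tx":0,"ty":0,"tz":0,"rx":0,"ry":0,"rz":0},
    {"tx":0,"ty":0,"tz":0,"rx":0,"ry":0,"rz":0},
  ],
  gripper=0.4,
)

```text
time: 2.35
tool_pos: [577.2, 50.6, 111.6]
tcp_rot: [3.14, -0.0, 1.52]
contact_force: [0.1, -0.8, 1.3]
grip_width: 55.0
finger_force: 0.0
```

```bash
python3 - <<'E'
from fit2 import *
o=bot.get_obs();print(o["tool_pos"],o["tcp_rot"],o["grip_width"],o["contact_force"])
m=bot.camera_model("wrist");a=bot.capture("wrist")[:,:,::-1]
pin,bar,le=link(*q[5:8]);print([((proj("",world(q[:3],(x,*bar)),m)-[200,150])*3.4).round() for x in(-17,17)],world(q[:3],(0,*bar)))
cv2.imwrite("pics/w3.png",a);cv2.imwrite("pics/c3.png",cv2.resize(a[150:320,200:430],None,fx=3.4,fy=3.4,interpolation=cv2.INTER_CUBIC))
E
```

```text
[577.19712321  50.64901295 111.61673492] [ 3.14020705e+00 -8.47917318e-05  1.51955069e+00] 55.01821314083975 [ 0.11316738 -0.78390949  1.31731417]
[array([299., 291.]), array([499., 291.])] [np.float64(577.1316536738767), np.float64(50.186302520756904), np.float64(120.37788578149262)]
```

View pics/c3.png

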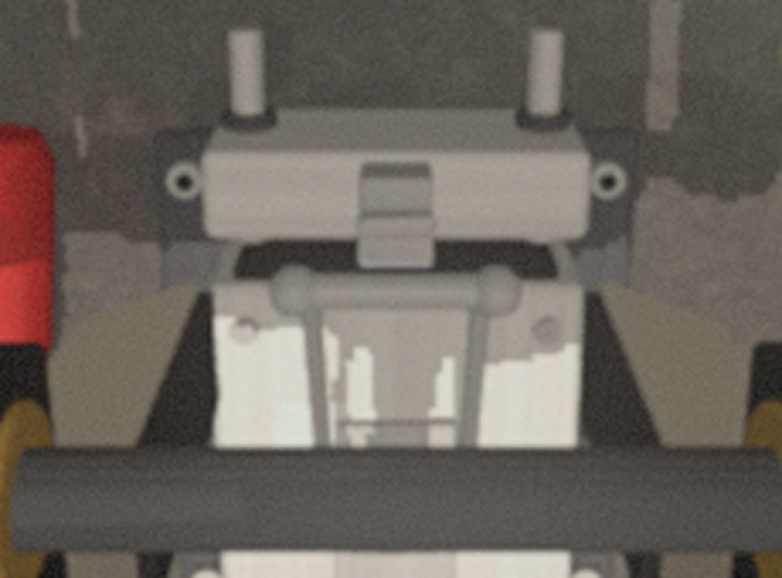

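The bar sits midway between the fingertips, with balls at (294,290) and (499,291), within 1-2 px of the prediction. The keeper is visible, with its ledge edge at row ~165 and its lip edge at ~213. I'll refine the keeper seat from this.

```bash
python3 - <<'E'
from fit2 import *
m=bot.camera_model("wrist")
for n,uv,z in[("ledge front",(396,165),63),("lip front top",(396,213),77),("lip front bot",(396,213),72.5),("cov out",(396,150),50),("cov in",(300,237),50)]:
    P=ray("",200+uv[0]/3.4,150+uv[1]/3.4,z,m);print(n,P)
print("seat model",world(q[:3],(0,q[5]+76,68)))
E
```

```text
ledge front [577.24311332  54.1570942   63.        ]
lip front top [576.90876315  48.23063384  77.        ]
lip front bot [576.8300723   46.59591372  72.5       ]
cov out [577.23514291  53.60545279  50.        ]
cov in [553.84592583  33.68980306  50.        ]
seat model [np.float64(576.9981187140435), np.float64(47.65098480576443), 68]
```

Call:
carry_out(
  plan=[
    {"tx":0,"ty":0,"tz":0,"rx":0,"ry":0,"rz":0},
    {"tx":0,"ty":0,"tz":0,"rx":0,"ry":0,"rz":0},
    {"tx":0,"ty":0,"tz":0,"rx":0,"ry":0,"rz":0},
    {"tx":0,"ty":0,"tz":0,"rx":0,"ry":0,"rz":0},
  ],
  gripper=0.6,
)

```text
time: 2.8
tool_pos: [577.1, 50.1, 110.9]
tcp_rot: [3.141, -0.0, 1.519]
contact_force: [-0.0, -0.1, -0.6]
grip_width: 37.1
finger_force: 0.0
```

The fingers closed to 37 mm without force, so the bar isn't between them. I'll look.

```bash
python3 - <<'E'
from fit2 import *
a=bot.capture("wrist")[:,:,::-1];cv2.imwrite("pics/w4.png",a)
s=bot.capture("scene")[:,:,::-1];cv2.imwrite("pics/s4.png",s)
c=np.zeros((600,800,3),np.uint8)
c[:,:400]=cv2.resize(a[170:320,265:365],(400,600),interpolation=cv2.INTER_CUBIC)
c[:,400:]=cv2.resize(s[175:250,345:395],(400,600),interpolation=cv2.INTER_CUBIC)
cv2.imwrite("pics/c4.png",c)
m=bot.camera_model("wrist");o=bot.get_obs();t=o["tool_pos"];print(t,o["grip_width"])
for d in(-9.5,9.5): print((proj("",t+[0,d,0],m)-[265,170])*4)
E
```

```text
[576.98917365  50.15996454 110.71939826] 36.71385384245899
[212.90591914 294.06465662]
[206.29143092 176.87370383]
```

View pics/c4.png

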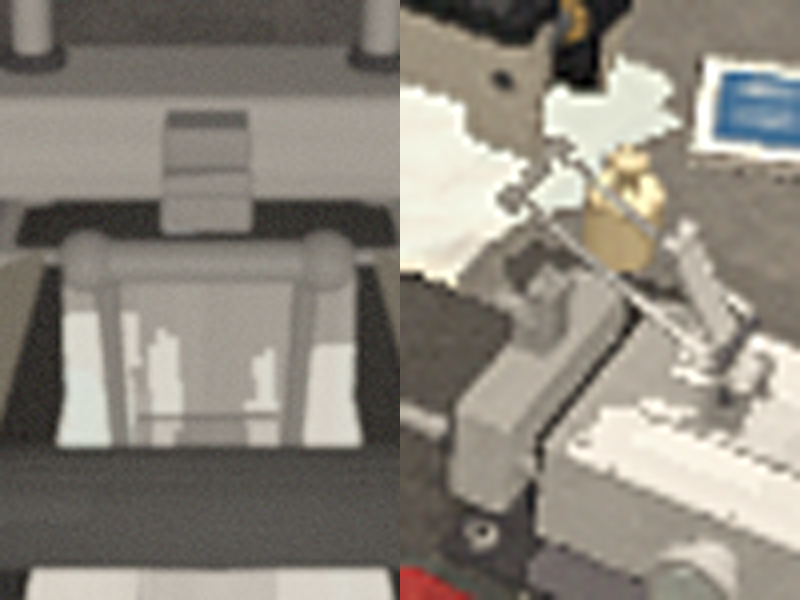

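The bar hasn't moved. The balls lie at (88,258) and (327,258) in the left crop, with the fingers seen just outside and above them. I'll check where the TCP projects in both views.

```bash
python3 - <<'E'
from fit2 import *
o=bot.get_obs();t=o["tool_pos"]
for x in(-18,18,-37,37):
  print(x,[((proj("",t+[x,d,h],ms)+q[3:5]-[345,175])*8+[400,0]).round().tolist() for d,h in((-9,0),(9,0),(0,19),(0,40))])
g=lambda f:cv2.cvtColor(cv2.imread(f),cv2.COLOR_BGR2GRAY).astype(int)
d=abs(g("pics/w3.png")-g("pics/w4.png"))>25
d=cv2.morphologyEx(d.astype(np.uint8),cv2.MORPH_OPEN,np.ones((3,3)))
for r in range(200,300,6):
    c=np.where(d[r])[0]; print(r,c.min() if len(c) else None,c[c<317].max() if (c<317).any() else None,c[c>317].min() if (c>317).any() else None,c.max() if len(c) else None)
E
```

```text
-18 [[536.0, 234.0], [486.0, 217.0], [515.0, 180.0], [519.0, 128.0]]
18 [[582.0, 175.0], [533.0, 159.0], [561.0, 122.0], [565.0, 71.0]]
-37 [[512.0, 266.0], [461.0, 249.0], [490.0, 212.0], [493.0, 160.0]]
37 [[605.0, 145.0], [556.0, 130.0], [584.0, 92.0], [589.0, 41.0]]
200 534 None 534 601
206 592 None 592 594
212 593 None 593 595
218 537 None 537 603
224 538 None 538 604
230 539 None 539 605
236 259 280 353 375
242 256 280 353 544
248 253 282 353 537
254 108 280 353 526
260 100 281 353 534
266 92 281 353 541
272 85 280 353 549
278 77 279 354 557
284 197 237 398 437
290 71 235 399 564
296 70 230 404 564
```

Both views put the visible finger ends about 30 mm above the reported TCP. Dropping 30 mm is safe under either reading, because the cover top is at z = 50. I'll reopen, lower, and try again.

Call:
carry_out(
  plan=[
    {"tx":0,"ty":0,"tz":0,"rx":0,"ry":0,"rz":0},
    {"tx":0,"ty":0,"tz":0,"rx":0,"ry":0,"rz":0},
    {"tx":0,"ty":0,"tz":0,"rx":0,"ry":0,"rz":0},
    {"tx":0,"ty":0,"tz":-8,"rx":0,"ry":0,"rz":0},
    {"tx":0,"ty":0,"tz":-8,"rx":0,"ry":0,"rz":0},
    {"tx":0,"ty":0,"tz":-8,"rx":0,"ry":0,"rz":0},
    {"tx":0,"ty":0,"tz":-6,"rx":0,"ry":0,"rz":0},
    {"tx":0,"ty":0,"tz":0,"rx":0,"ry":0,"rz":0},
    {"tx":0,"ty":0,"tz":0,"rx":0,"ry":0,"rz":0},
  ],
  gripper=0.3,
)

```text
time: 3.8
tool_pos: [576.9, 50.2, 80.5]
tcp_rot: [-3.141, 0.0, 1.519]
contact_force: [0.1, 0.3, -0.1]
grip_width: 64.8
finger_force: 0.0
```

```bash
python3 - <<'E'
from fit2 import *
a=bot.capture("wrist")[:,:,::-1];cv2.imwrite("pics/w5.png",a)
s=bot.capture("scene")[:,:,::-1];cv2.imwrite("pics/s5.png",s)
o=bot.get_obs();t=o["tool_pos"];m=bot.camera_model("wrist");print(t,o["grip_width"],o["contact_force"])
s=cv2.resize(s[125:250,320:420],(480,600),interpolation=cv2.INTER_CUBIC)
for x in(-32,32):
  for h,c in((0,(0,0,255)),(31,(0,255,0))):
    u=(proj("",t+[x,0,h],ms)+q[3:5]-[320,125])*4.8;cv2.circle(s,tuple(int(v) for v in u),3,c,-1)
w=cv2.resize(a[150:300,265:365-20],(320,600),interpolation=cv2.INTER_CUBIC)
cv2.imwrite("pics/c5.png",np.hstack([w,s]))
E
```

```text
[577.2269884   50.23440829  80.93670898] 64.11079093891038 [ 0.34321183  0.08587423 -0.00896479]
```

View pics/c5.png

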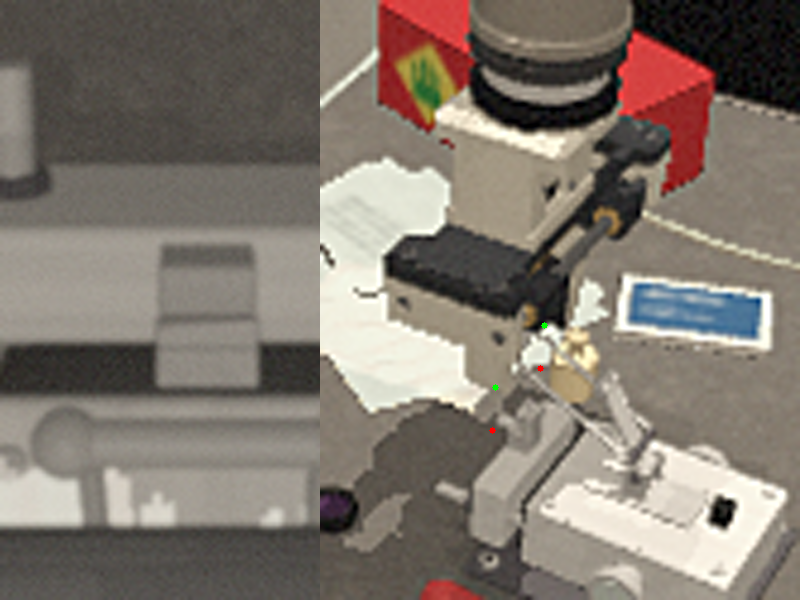

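The scene view shows the finger ends at the green marks, about 30 mm above the reported TCP (red). I'll take the real tip as TCP + 30 mm. It is now just below the bar, so I'll close.

Call:
carry_out(
  plan=[
    {"tx":0,"ty":0,"tz":0,"rx":0,"ry":0,"rz":0},
    {"tx":0,"ty":0,"tz":0,"rx":0,"ry":0,"rz":0},
    {"tx":0,"ty":0,"tz":0,"rx":0,"ry":0,"rz":0},
    {"tx":0,"ty":0,"tz":0,"rx":0,"ry":0,"rz":0},
    {"tx":0,"ty":0,"tz":0,"rx":0,"ry":0,"rz":0},
  ],
  gripper=0.6,
)

```text
time: 4.4
tool_pos: [576.8, 50.3, 80.7]
tcp_rot: [-3.141, -0.0, 1.519]
contact_force: [-0.6, 1.2, 0.7]
grip_width: 39.7
finger_force: 30.0
```

Gripped at 39.7 mm, where 43 was expected. I'll regrip 5 mm deeper to see whether it was an edge grasp.

Call:
carry_out(
  plan=[
    {"tx":0,"ty":0,"tz":0,"rx":0,"ry":0,"rz":0},
    {"tx":0,"ty":0,"tz":0,"rx":0,"ry":0,"rz":0},
    {"tx":0,"ty":0,"tz":-5,"rx":0,"ry":0,"rz":0},
    {"tx":0,"ty":0,"tz":0,"rx":0,"ry":0,"rz":0},
    {"tx":0,"ty":0,"tz":0,"rx":0,"ry":0,"rz":0},
  ],
  gripper=0.45,
)

```text
time: 4.9
tool_pos: [576.8, 50.2, 75.3]
tcp_rot: [-3.141, 0.0, 1.519]
contact_force: [1.1, -0.6, -0.4]
grip_width: 50.4
finger_force: 0.0
```

Call:
carry_out(
  plan=[
    {"tx":0,"ty":0,"tz":0,"rx":0,"ry":0,"rz":0},
    {"tx":0,"ty":0,"tz":0,"rx":0,"ry":0,"rz":0},
    {"tx":0,"ty":0,"tz":0,"rx":0,"ry":0,"rz":0},
    {"tx":0,"ty":0,"tz":0,"rx":0,"ry":0,"rz":0},
  ],
  gripper=0.6,
)

```text
time: 5.3
tool_pos: [576.8, 50.3, 75.6]
tcp_rot: [-3.141, 0.0, 1.519]
contact_force: [-0.5, -0.5, 0.1]
grip_width: 39.9
finger_force: 30.0
```

```bash
python3 - <<'E'
from fit2 import *
o=bot.get_obs();print(o["tool_pos"],o["grip_width"],o["contact_force"],o["finger_force"])
m=bot.camera_model("wrist");a=bot.capture("wrist")[:,:,::-1];cv2.imwrite("pics/w6.png",a)
g=cv2.cvtColor(a,cv2.COLOR_BGR2GRAY)
# track left/right ball from w4 by template
r4=cv2.imread("pics/w5.png",0)
for (u,v) in((281,260),):
    t=r4[v-14:v+15,u-14:u+15];R=cv2.matchTemplate(g[150:320,240:400],t,cv2.TM_CCOEFF_NORMED);_,s,_,l=cv2.minMaxLoc(R);print("ball",(240+l[0]+14,150+l[1]+14),s)
E
```

```text
[576.79494968  50.25272454  75.64612547] 39.91823954337179 [-0.5116551  -0.49997336  0.11021017] 29.99997228384018
ball (343, 203) 0.8120684623718262
```

Same width, so this is a solid grasp and the pads give a little. I'll regrip 5 mm higher so the tips clear the cover.

Call:
carry_out(
  plan=[
    {"tx":0,"ty":0,"tz":0,"rx":0,"ry":0,"rz":0},
    {"tx":0,"ty":0,"tz":0,"rx":0,"ry":0,"rz":0},
    {"tx":0,"ty":0,"tz":5,"rx":0,"ry":0,"rz":0},
    {"tx":0,"ty":0,"tz":0,"rx":0,"ry":0,"rz":0},
    {"tx":0,"ty":0,"tz":0,"rx":0,"ry":0,"rz":0},
  ],
  gripper=0.45,
)

```text
time: 5.85
tool_pos: [577.2, 50.2, 81.0]
tcp_rot: [3.141, 0.0, 1.519]
contact_force: [0.1, -0.4, 0.3]
grip_width: 50.3
finger_force: 0.0
```

Call:
carry_out(
  plan=[
    {"tx":0,"ty":0,"tz":0,"rx":0,"ry":0,"rz":0},
    {"tx":0,"ty":0,"tz":0,"rx":0,"ry":0,"rz":0},
    {"tx":0,"ty":0,"tz":0,"rx":0,"ry":0,"rz":0},
    {"tx":0,"ty":0,"tz":0,"rx":0,"ry":0,"rz":0},
  ],
  gripper=0.6,
)

```text
time: 6.25
tool_pos: [576.8, 50.3, 80.6]
tcp_rot: [-3.141, -0.0, 1.519]
contact_force: [-1.1, 1.0, 0.1]
grip_width: 40.1
finger_force: 30.0
```

Call:
carry_out(
  plan=[
    {"tx":0.1,"ty":2.5,"tz":0,"rx":0,"ry":0,"rz":0},
    {"tx":0.2,"ty":2.5,"tz":-5,"rx":0,"ry":0,"rz":0},
    {"tx":0,"ty":0.5,"tz":-8,"rx":0,"ry":0,"rz":0},
    {"tx":0,"ty":0,"tz":-8,"rx":0,"ry":0,"rz":0},
    {"tx":0,"ty":0,"tz":-6,"rx":0,"ry":0,"rz":0},
    {"tx":0,"ty":0,"tz":-5,"rx":0,"ry":0,"rz":0},
    {"tx":0,"ty":0,"tz":0,"rx":0,"ry":0,"rz":0},
    {"tx":0,"ty":0,"tz":0,"rx":0,"ry":0,"rz":0},
  ],
)

```text
time: 7.05
tool_pos: [577.4, 56.0, 48.7]
tcp_rot: [3.141, -0.0, 1.519]
contact_force: [-0.2, 3.2, 1.7]
grip_width: 40.4
finger_force: 30.0
```

```bash
python3 - <<'E'
from fit2 import *
o=bot.get_obs();t=o["tool_pos"];print(t,o["contact_force"],o["grip_width"])
m=bot.camera_model("wrist");a=bot.capture("wrist")[:,:,::-1];cv2.imwrite("pics/w7.png",a)
for z in(66,68): print("seat",proj("",[577,48,z],m)," bar",proj("",t+[0,0,40],m),proj("",t+[-17,0,40],m))
E
```

```text
[577.3621669   55.97049727  48.67364263] [-0.24585417  3.1806179   1.74840378] 40.37155068126654
seat [317.61131411 254.36036393]  bar [317.63450016 260.9202849 ] [282.87203118 262.57465242]
seat [317.62132018 256.02335064]  bar [317.63450016 260.9202849 ] [282.87203118 262.57465242]
```

Call:
carry_out(
  plan=[
    {"tx":0,"ty":0,"tz":-4,"rx":0,"ry":0,"rz":0},
    {"tx":0,"ty":0,"tz":-4,"rx":0,"ry":0,"rz":0},
    {"tx":0,"ty":0,"tz":-3,"rx":0,"ry":0,"rz":0},
    {"tx":0,"ty":0,"tz":0,"rx":0,"ry":0,"rz":0},
  ],
)

```text
time: 7.5
tool_pos: [577.1, 55.2, 37.0]
tcp_rot: [-3.141, 0.001, 1.519]
contact_force: [-0.1, -0.2, -0.4]
grip_width: 40.3
finger_force: 30.0
```

Call:
carry_out(
  plan=[
    {"tx":0,"ty":0,"tz":-2,"rx":0,"ry":0,"rz":0},
    {"tx":0,"ty":0,"tz":-2,"rx":0,"ry":0,"rz":0},
    {"tx":0,"ty":0,"tz":0,"rx":0,"ry":0,"rz":0},
  ],
)

```text
time: 7.8
tool_pos: [577.1, 55.5, 33.3]
tcp_rot: [-3.141, 0.0, 1.519]
contact_force: [-1.0, -0.2, 0.4]
grip_width: 39.9
finger_force: 30.0
```

Call:
carry_out(
  plan=[
    {"tx":0,"ty":0,"tz":-1.5,"rx":0,"ry":0,"rz":0},
    {"tx":0,"ty":0,"tz":-1.5,"rx":0,"ry":0,"rz":0},
    {"tx":0,"ty":0,"tz":0,"rx":0,"ry":0,"rz":0},
  ],
)

```text
time: 8.1
tool_pos: [577.2, 55.8, 30.4]
tcp_rot: [-3.141, 0.0, 1.519]
contact_force: [-1.8, -0.0, 0.7]
grip_width: 40.0
finger_force: 30.0
```

```bash
python3 - <<'E'
from fit2 import *
a=bot.capture("wrist")[:,:,::-1];s=bot.capture("scene")[:,:,::-1];cv2.imwrite("pics/w8.png",a);cv2.imwrite("pics/s8.png",s)
t=bot.get_obs()["tool_pos"];print(t)
m=bot.camera_model("wrist")
A=cv2.resize(a[180:300,260:340+40],(480,480),interpolation=cv2.INTER_CUBIC)
B=cv2.resize(s[190:250,345:385],(320,480),interpolation=cv2.INTER_CUBIC)
cv2.imwrite("pics/c8.png",np.hstack([A,B]))
for h in(36,38,40,42): print(h,(proj("",t+[-17,0,h],m)-[260,180])*4,(proj("",t+[-17,0,h],ms)+q[3:5]-[345,190])*8+[480,0])
for n,X in(("lip",(577,49.3,77)),("ledge",(577,53,63))): print(n,(proj("",X,m)-[260,180])*4)
E
```

```text
[577.18332381  55.75491409  30.57177785]
36 [ 94.08573247 314.8070094 ] [569.95378169 200.29967623]
38 [ 92.57249809 322.4496042 ] [570.28392727 195.79187442]
40 [ 91.024351   330.26852571] [570.61485558 191.27338537]
42 [ 89.44006887 338.26994735] [570.94656938 186.74417103]
lip [231.45242598 398.40523642]
ledge [229.5941761  314.74586257]
```

View pics/c8.png

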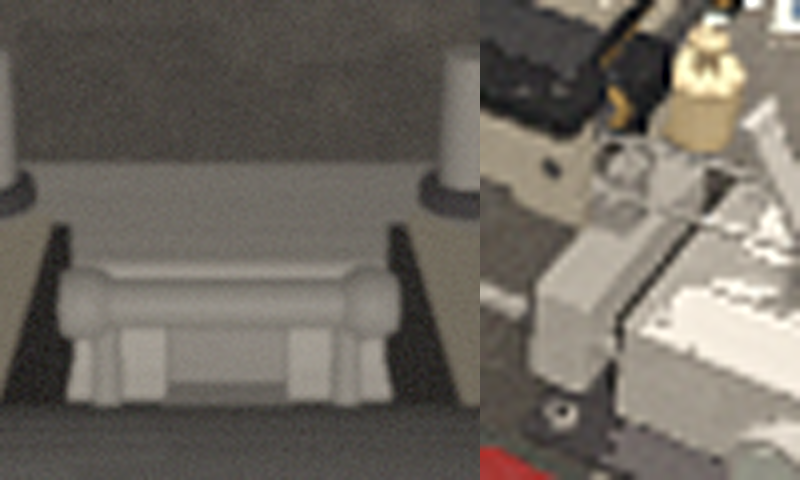

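The picture shows the bar in front of the keeper's lip, with balls at (83,302) and (375,302) and nothing touching. I'll refine the bar's offset from the TCP using the stored pictures.

```bash
python3 - <<'E'
from fit2 import *
# bar rows: vertical gradient profile around bar centre columns (between wires), orig pixels
for f,cols,rows in(("w5",range(295,345),(240,285)),("w6",range(295,345),(240,290)),("w7",range(295,345),(235,290)),("w8",range(300,340),(235,280))):
    g=cv2.imread(f"pics/{f}.png",0).astype(float)[:, list(cols)].mean(1)
    print(f,rows[0],g[rows[0]:rows[1]].round().astype(int).tolist())
m=bot.camera_model("wrist");t=bot.get_obs()["tool_pos"]
for h in(33,35,37,39):
    print(h,[proj("",t+[0,d,h],m)[1].round(1) for d in(-1.5,0,1.5)],"half-width px",(proj("",t+[21.5,0,h],m)-proj("",t+[0,0,h],m))[0].round(1))
E
```

```text
w5 240 [94, 94, 95, 94, 96, 95, 82, 65, 74, 106, 128, 142, 149, 150, 132, 113, 114, 122, 129, 134, 140, 146, 146, 142, 138, 133, 132, 144, 154, 156, 157, 156, 157, 158, 159, 161, 165, 170, 173, 174, 161, 121, 74, 63, 68]
w6 240 [88, 91, 94, 93, 93, 93, 94, 94, 95, 90, 75, 74, 103, 126, 139, 147, 152, 152, 138, 116, 109, 118, 125, 130, 137, 143, 145, 143, 140, 135, 132, 138, 149, 154, 155, 156, 157, 158, 161, 164, 155, 117, 72, 58, 65, 69, 70, 70, 72, 75]
w7 235 [151, 153, 145, 131, 123, 122, 122, 121, 121, 121, 124, 133, 141, 143, 130, 112, 109, 118, 126, 132, 138, 144, 145, 141, 137, 132, 124, 120, 119, 120, 113, 106, 105, 105, 105, 102, 99, 101, 104, 105, 105, 104, 105, 110, 120, 117, 90, 63, 59, 65, 69, 70, 69, 71, 74]
w8 235 [109, 108, 107, 108, 110, 111, 110, 109, 108, 111, 121, 135, 146, 147, 127, 107, 112, 123, 129, 135, 141, 145, 144, 139, 134, 128, 124, 130, 137, 140, 139, 139, 138, 138, 138, 137, 137, 135, 135, 133, 122, 111, 109, 108, 104]
33 [np.float64(257.0), np.float64(254.3), np.float64(251.6)] half-width px 42.4
35 [np.float64(258.8), np.float64(256.1), np.float64(253.4)] half-width px 42.9
37 [np.float64(260.7), np.float64(258.0), np.float64(255.3)] half-width px 43.4
39 [np.float64(262.7), np.float64(259.9), np.float64(257.2)] half-width px 43.9
```

The bar is now about 35.5 mm above the TCP, so its centre is near z = 66. I'll raise it 2 mm and draw back in small steps. Contact is expected near TCP y = 47 for the seat, 51.5 for the lip and 55 for the ledge.

Call:
carry_out(
  plan=[
    {"tx":0,"ty":0,"tz":2,"rx":0,"ry":0,"rz":0},
    {"tx":0,"ty":-1,"tz":0,"rx":0,"ry":0,"rz":0},
    {"tx":-0.1,"ty":-1,"tz":0,"rx":0,"ry":0,"rz":0},
    {"tx":0,"ty":0,"tz":0,"rx":0,"ry":0,"rz":0},
  ],
)

```text
time: 8.6
tool_pos: [577.1, 53.9, 32.7]
tcp_rot: [3.141, -0.0, 1.519]
contact_force: [-1.2, 3.5, 0.7]
grip_width: 39.9
finger_force: 30.0
```

Call:
carry_out(
  plan=[
    {"tx":0,"ty":-1,"tz":0,"rx":0,"ry":0,"rz":0},
    {"tx":-0.1,"ty":-1,"tz":0,"rx":0,"ry":0,"rz":0},
    {"tx":0,"ty":0,"tz":0,"rx":0,"ry":0,"rz":0},
  ],
)

```text
time: 8.9
tool_pos: [577.0, 51.5, 32.6]
tcp_rot: [3.142, 0.0, 1.519]
contact_force: [-0.9, 2.8, 1.5]
grip_width: 39.7
finger_force: 30.0
```

Call:
carry_out(
  plan=[
    {"tx":0,"ty":-1,"tz":0,"rx":0,"ry":0,"rz":0},
    {"tx":0,"ty":0,"tz":0,"rx":0,"ry":0,"rz":0},
  ],
)

```text
time: 9.1
tool_pos: [577.0, 50.4, 32.6]
tcp_rot: [-3.142, 0.0, 1.519]
contact_force: [-0.7, 2.2, 1.0]
grip_width: 40.0
finger_force: 30.0
```

Call:
carry_out(
  plan=[
    {"tx":0,"ty":-1,"tz":0,"rx":0,"ry":0,"rz":0},
    {"tx":0,"ty":0,"tz":0,"rx":0,"ry":0,"rz":0},
  ],
)

```text
time: 9.3
tool_pos: [577.0, 49.5, 32.6]
tcp_rot: [-3.141, 0.0, 1.519]
contact_force: [-1.4, 2.6, 0.6]
grip_width: 39.9
finger_force: 30.0
```

Past the lip with only drag force. I'll keep going.

Call:
carry_out(
  plan=[
    {"tx":-0.1,"ty":-1,"tz":0,"rx":0,"ry":0,"rz":0},
    {"tx":0,"ty":0,"tz":0,"rx":0,"ry":0,"rz":0},
  ],
)

```text
time: 9.5
tool_pos: [576.9, 48.5, 32.6]
tcp_rot: [-3.142, 0.0, 1.519]
contact_force: [-2.2, 2.5, 0.6]
grip_width: 39.7
finger_force: 30.0
```

Call:
carry_out(
  plan=[
    {"tx":0,"ty":-0.7,"tz":0,"rx":0,"ry":0,"rz":0},
    {"tx":0,"ty":0,"tz":0,"rx":0,"ry":0,"rz":0},
  ],
)

```text
time: 9.7
tool_pos: [576.9, 47.9, 32.6]
tcp_rot: [-3.142, 0.0, 1.519]
contact_force: [-2.1, 2.4, 1.0]
grip_width: 40.1
finger_force: 30.0
```

Call:
carry_out(
  plan=[
    {"tx":0,"ty":-0.7,"tz":0,"rx":0,"ry":0,"rz":0},
    {"tx":0,"ty":0,"tz":0,"rx":0,"ry":0,"rz":0},
  ],
)

```text
time: 9.9
tool_pos: [576.9, 47.2, 32.6]
tcp_rot: [-3.142, 0.0, 1.519]
contact_force: [-2.0, 1.6, 1.0]
grip_width: 40.1
finger_force: 30.0
```

Call:
carry_out(
  plan=[
    {"tx":0,"ty":-0.7,"tz":0,"rx":0,"ry":0,"rz":0},
    {"tx":0,"ty":0,"tz":0,"rx":0,"ry":0,"rz":0},
  ],
)

```text
time: 10.1
tool_pos: [576.8, 46.9, 32.6]
tcp_rot: [-3.141, -0.0, 1.519]
contact_force: [-1.9, 4.6, 0.7]
grip_width: 39.8
finger_force: 30.0
```

Call:
carry_out(
  plan=[
    {"tx":0,"ty":-0.4,"tz":0,"rx":0,"ry":0,"rz":0},
    {"tx":0,"ty":0,"tz":0,"rx":0,"ry":0,"rz":0},
  ],
)

```text
time: 10.3
tool_pos: [576.9, 46.9, 32.6]
tcp_rot: [-3.142, -0.001, 1.519]
contact_force: [-2.5, 5.2, 0.1]
grip_width: 40.0
finger_force: 30.0
```

Call:
carry_out(
  plan=[
    {"tx":0,"ty":-0.5,"tz":0,"rx":0,"ry":0,"rz":0},
    {"tx":0,"ty":0,"tz":0,"rx":0,"ry":0,"rz":0},
  ],
)

```text
time: 10.5
tool_pos: [576.9, 46.8, 32.6]
tcp_rot: [-3.142, -0.001, 1.519]
contact_force: [-2.0, 7.7, 1.2]
grip_width: 40.1
finger_force: 30.0
```

Call:
carry_out(
  plan=[
    {"tx":0,"ty":-0.2,"tz":0,"rx":0,"ry":0,"rz":0},
    {"tx":0,"ty":0,"tz":0,"rx":0,"ry":0,"rz":0},
    {"tx":0,"ty":0,"tz":0,"rx":0,"ry":0,"rz":0},
    {"tx":0,"ty":0,"tz":0,"rx":0,"ry":0,"rz":0},
    {"tx":0,"ty":0,"tz":0,"rx":0,"ry":0,"rz":0},
    {"tx":0,"ty":0,"tz":0,"rx":0,"ry":0,"rz":0},
    {"tx":0,"ty":0,"tz":0,"rx":0,"ry":0,"rz":0},
    {"tx":0,"ty":0,"tz":0,"rx":0,"ry":0,"rz":0},
    {"tx":0,"ty":0,"tz":0,"rx":0,"ry":0,"rz":0},
    {"tx":0,"ty":0,"tz":0,"rx":0,"ry":0,"rz":0},
  ],
)

```text
time: 11.5
tool_pos: [576.9, 46.8, 32.6]
tcp_rot: [-3.142, -0.002, 1.519]
contact_force: [-2.0, 7.5, 1.7]
grip_width: 40.1
finger_force: 30.0
```

Call:
carry_out(
  plan=[
    {"tx":0,"ty":-0.2,"tz":0,"rx":0,"ry":0,"rz":0},
    {"tx":0,"ty":0,"tz":0,"rx":0,"ry":0,"rz":0},
    {"tx":0,"ty":0,"tz":0,"rx":0,"ry":0,"rz":0},
    {"tx":0,"ty":0,"tz":0,"rx":0,"ry":0,"rz":0},
    {"tx":0,"ty":0,"tz":0,"rx":0,"ry":0,"rz":0},
    {"tx":0,"ty":0,"tz":0,"rx":0,"ry":0,"rz":0},
    {"tx":0,"ty":0,"tz":0,"rx":0,"ry":0,"rz":0},
    {"tx":0,"ty":0,"tz":0,"rx":0,"ry":0,"rz":0},
    {"tx":0,"ty":0,"tz":0,"rx":0,"ry":0,"rz":0},
  ],
)

```text
time: 12.4
tool_pos: [576.8, 46.8, 32.6]
tcp_rot: [-3.141, -0.002, 1.519]
contact_force: [-2.0, 9.3, -0.3]
grip_width: 39.9
finger_force: 30.0
```

Call:
carry_out(
  plan=[
    {"tx":0,"ty":0,"tz":0,"rx":0,"ry":0,"rz":0},
    {"tx":0,"ty":0,"tz":0,"rx":0,"ry":0,"rz":0},
    {"tx":0,"ty":0,"tz":0,"rx":0,"ry":0,"rz":0},
    {"tx":0,"ty":0,"tz":0,"rx":0,"ry":0,"rz":0},
    {"tx":0,"ty":0,"tz":0,"rx":0,"ry":0,"rz":0},
  ],
  gripper=0.2,
)

```text
time: 12.9
tool_pos: [577.1, 45.0, 32.7]
tcp_rot: [3.141, 0.0, 1.518]
contact_force: [0.5, -0.1, 0.8]
grip_width: 72.1
finger_force: 0.0
```

Call:
carry_out(
  plan=[
    {"tx":0,"ty":0,"tz":8,"rx":0,"ry":0,"rz":0},
    {"tx":0,"ty":0,"tz":20,"rx":0,"ry":0,"rz":0},
    {"tx":0,"ty":0,"tz":35,"rx":0,"ry":0,"rz":0},
    {"tx":0,"ty":0,"tz":35,"rx":0,"ry":0,"rz":0},
    {"tx":0,"ty":0,"tz":35,"rx":0,"ry":0,"rz":0},
    {"tx":0,"ty":0,"tz":20,"rx":0,"ry":0,"rz":0},
    {"tx":0,"ty":0,"tz":0,"rx":0,"ry":0,"rz":0},
    {"tx":0,"ty":0,"tz":0,"rx":0,"ry":0,"rz":0},
    {"tx":0,"ty":0,"tz":0,"rx":0,"ry":0,"rz":0},
  ],
  gripper=1,
)

```text
time: 13.8
tool_pos: [576.1, 45.3, 184.3]
tcp_rot: [-3.139, 0.0, 1.519]
contact_force: [0.5, -0.5, -0.1]
grip_width: 5.8
finger_force: 0.0
```

The bar is released and the force is clear. I'll check numerically that the bar sits where the seat predicts while moving above the lever.

```bash
python3 - <<'E'
from fit2 import *
m=bot.camera_model("wrist");a=bot.capture("wrist");cv2.imwrite("pics/w9.png",a[:,:,::-1])
g=cv2.cvtColor(a,cv2.COLOR_RGB2GRAY).astype(float)
for x in(-11,11):
    b=[proj("",[577+x,47.7+dy,68+dz],m) for dy,dz in((0,0),(4,0),(0,7))];print([v.round(1).tolist() for v in b])
    u,v=b[0];u=int(round(u));v=int(round(v));print(v-15,g[v-15:v+16,u-1:u+2].mean(1).round().astype(int).tolist())
cx,sd=world(q[:3],(0,q[5],68))[:2];print("pivot model",cx,sd)
E
```

```text
[[306.4, 178.4], [306.2, 174.2], [306.2, 180.3]]
163 [110, 113, 112, 113, 129, 152, 165, 168, 164, 158, 142, 136, 148, 157, 153, 143, 142, 151, 160, 158, 157, 153, 155, 155, 145, 113, 70, 53, 51, 53, 55]
[[330.1, 177.2], [330.0, 173.0], [330.4, 179.1]]
162 [113, 112, 113, 110, 114, 131, 155, 166, 167, 162, 157, 141, 135, 140, 146, 141, 132, 133, 144, 154, 153, 150, 149, 149, 149, 141, 113, 74, 60, 61, 62]
pivot model 573.0007461899236 -28.24381747280674
```

Call:
carry_out(
  plan=[
    {"tx":-0.6,"ty":-12,"tz":-4,"rx":0,"ry":0,"rz":0},
    {"tx":-0.6,"ty":-16,"tz":-8,"rx":0,"ry":0,"rz":0},
    {"tx":-0.6,"ty":-18,"tz":-10,"rx":0,"ry":0,"rz":0},
    {"tx":-0.6,"ty":-18,"tz":-10,"rx":0,"ry":0,"rz":0},
    {"tx":-0.6,"ty":-16,"tz":-10,"rx":0,"ry":0,"rz":0},
    {"tx":-0.6,"ty":-12,"tz":-8,"rx":0,"ry":0,"rz":0},
    {"tx":0,"ty":0,"tz":0,"rx":0,"ry":0,"rz":0},
    {"tx":0,"ty":0,"tz":0,"rx":0,"ry":0,"rz":0},
    {"tx":0,"ty":0,"tz":0,"rx":0,"ry":0,"rz":0},
  ],
)

```text
time: 14.75
tool_pos: [573.7, -46.2, 136.1]
tcp_rot: [3.141, -0.0, 1.519]
contact_force: [-0.2, -0.3, 0.8]
grip_width: 0.5
finger_force: 0.0
```

The bar is within about 1 mm of the seat, and the pivot model agrees. I'll descend onto the lever end.

Call:
carry_out(
  plan=[
    {"tx":-0.8,"ty":0,"tz":-10,"rx":0,"ry":0,"rz":0},
    {"tx":0,"ty":0,"tz":-10,"rx":0,"ry":0,"rz":0},
    {"tx":0,"ty":0,"tz":-10,"rx":0,"ry":0,"rz":0},
    {"tx":0,"ty":0,"tz":-5,"rx":0,"ry":0,"rz":0},
    {"tx":0,"ty":0,"tz":0,"rx":0,"ry":0,"rz":0},
  ],
)

```text
time: 15.25
tool_pos: [571.9, -46.4, 99.4]
tcp_rot: [-3.139, -0.0, 1.519]
contact_force: [-0.5, 0.4, -0.0]
grip_width: 0.4
finger_force: 0.0
```

Call:
carry_out(
  plan=[
    {"tx":0,"ty":0,"tz":-3,"rx":0,"ry":0,"rz":0},
    {"tx":0,"ty":0,"tz":-3,"rx":0,"ry":0,"rz":0},
    {"tx":0,"ty":0,"tz":0,"rx":0,"ry":0,"rz":0},
  ],
)

```text
time: 15.55
tool_pos: [572.8, -46.7, 94.7]
tcp_rot: [3.141, 0.0, 1.519]
contact_force: [0.2, 0.4, 1.5]
grip_width: 0.4
finger_force: 0.4
```

Call:
carry_out(
  plan=[
    {"tx":-0.1,"ty":-3,"tz":-3.5,"rx":0,"ry":0,"rz":0},
    {"tx":-0.2,"ty":-3,"tz":-3.5,"rx":0,"ry":0,"rz":0},
    {"tx":-0.2,"ty":-4.2,"tz":-3.4,"rx":0,"ry":0,"rz":0},
    {"tx":-0.2,"ty":-4.2,"tz":-3.4,"rx":0,"ry":0,"rz":0},
    {"tx":0,"ty":0,"tz":0,"rx":0,"ry":0,"rz":0},
  ],
)

```text
time: 16.05
tool_pos: [571.4, -61.7, 80.1]
tcp_rot: [-3.14, -0.0, 1.518]
contact_force: [0.1, 0.0, -0.1]
grip_width: 0.6
finger_force: 0.0
```

Call:
carry_out(
  plan=[
    {"tx":-0.2,"ty":-3.5,"tz":-4,"rx":0,"ry":0,"rz":0},
    {"tx":-0.2,"ty":-3.5,"tz":-4,"rx":0,"ry":0,"rz":0},
    {"tx":0,"ty":0,"tz":0,"rx":0,"ry":0,"rz":0},
  ],
)

```text
time: 16.35
tool_pos: [571.0, -68.5, 72.1]
tcp_rot: [-3.141, -0.0, 1.518]
contact_force: [-1.1, 0.5, -0.7]
grip_width: 0.7
finger_force: 0.0
```

Call:
carry_out(
  plan=[
    {"tx":-0.1,"ty":-2.2,"tz":-4,"rx":0,"ry":0,"rz":0},
    {"tx":-0.1,"ty":-2.2,"tz":-4,"rx":0,"ry":0,"rz":0},
    {"tx":0,"ty":0,"tz":0,"rx":0,"ry":0,"rz":0},
  ],
)

```text
time: 16.65
tool_pos: [570.8, -72.6, 64.1]
tcp_rot: [-3.141, -0.0, 1.519]
contact_force: [-0.9, 0.3, -0.3]
grip_width: 0.5
finger_force: 0.0
```

```bash
python3 - <<'E'
from fit2 import *
o=bot.get_obs();t=o["tool_pos"];print(t,o["contact_force"])
m=bot.camera_model("wrist");a=bot.capture("wrist");s=bot.capture("scene")
cv2.imwrite("pics/w10.png",a[:,:,::-1]);cv2.imwrite("pics/s10.png",s[:,:,::-1])
P=lambda y,z,x=0:[573+.05*(y+28.2)+x,y,z]
for A in(.4,.6,.9,1.1,1.25):
    y,z=-28.2-54*np.cos(A)+3*np.sin(A),68+54*np.sin(A)+3*np.cos(A)
    print(A,"wrist",[proj("",P(y,z,x),m).round().tolist() for x in(-9,9)],"scene",(proj("",P(y,z),ms)+q[3:5]).round().tolist())
print("pivot wrist",proj("",P(-28.2,74),m).round(),"tip30 scene",proj("",t+[0,0,30],ms)+q[3:5])
g=cv2.cvtColor(a,cv2.COLOR_RGB2GRAY)
print("wrist cols 285..350 step3")
for r in range(120,290,8): print(r,g[r,285:351:3].tolist())
E
```

```text
[570.81576052 -72.61228524  64.12443987] [-0.87758499  0.34919377 -0.34386831]
0.4 wrist [[300.0, 258.0], [334.0, 256.0]] scene [406.0, 222.0]
0.6 wrist [[299.0, 256.0], [336.0, 254.0]] scene [404.0, 218.0]
0.9 wrist [[298.0, 244.0], [337.0, 242.0]] scene [400.0, 213.0]
1.1 wrist [[296.0, 229.0], [338.0, 227.0]] scene [397.0, 211.0]
1.25 wrist [[296.0, 215.0], [339.0, 213.0]] scene [394.0, 209.0]
pivot wrist [317. 159.] tip30 scene [404.21577581 220.57936242]
wrist cols 285..350 step3
120 [179, 183, 194, 198, 193, 195, 207, 209, 208, 209, 204, 203, 203, 203, 203, 208, 204, 207, 208, 171, 185, 169]
128 [178, 182, 180, 187, 177, 178, 185, 187, 188, 189, 187, 187, 186, 186, 184, 183, 184, 188, 188, 168, 187, 183]
136 [177, 184, 170, 183, 173, 180, 186, 187, 185, 188, 188, 188, 189, 192, 187, 186, 187, 185, 185, 166, 187, 180]
144 [175, 186, 171, 187, 146, 150, 186, 185, 185, 186, 188, 189, 191, 188, 188, 185, 130, 180, 187, 169, 183, 182]
152 [174, 184, 167, 179, 185, 140, 164, 167, 168, 165, 167, 165, 162, 165, 163, 164, 154, 181, 179, 168, 183, 179]
160 [174, 189, 156, 119, 187, 118, 
[... 1098 characters left out ...]
7]
240 [184, 183, 153, 139, 133, 133, 133, 136, 135, 93, 61, 65, 71, 134, 135, 133, 138, 133, 137, 152, 178, 187]
248 [135, 137, 136, 136, 136, 138, 137, 138, 136, 82, 71, 97, 57, 135, 136, 137, 136, 135, 137, 136, 136, 133]
256 [49, 55, 61, 57, 59, 60, 60, 56, 129, 68, 52, 77, 59, 130, 58, 57, 62, 60, 61, 62, 60, 56]
264 [58, 51, 54, 54, 56, 53, 51, 49, 129, 64, 57, 73, 44, 134, 58, 52, 51, 51, 56, 56, 61, 55]
272 [47, 53, 49, 51, 48, 53, 54, 56, 106, 55, 53, 70, 45, 105, 75, 48, 57, 44, 57, 54, 53, 44]
280 [49, 46, 51, 46, 42, 50, 45, 61, 121, 58, 54, 64, 47, 112, 94, 49, 48, 48, 48, 46, 50, 47]
288 [53, 52, 50, 56, 49, 50, 52, 74, 130, 78, 78, 81, 76, 112, 105, 50, 63, 60, 55, 52, 54, 52]
```

The wrist view shows the lever strip at rows 160–188 and its rib at rows 190–212, so it stands steeper than 1.1 and the finger passed on its -y side. I'll solve for the lever angle, pin and bar numerically.

```bash
python3 - <<'E'
from fit2 import *
m=bot.camera_model("wrist");g=cv2.imread("pics/w10.png",0).astype(float)
P=lambda y,z,x=0:[573+.05*(y+28.2)+x,y,z]
for A in(1.1,1.2,1.3,1.4,1.5,1.6):
    b=A-.26;py,pz=-28.2-14*np.cos(b),68+14*np.sin(b)
    r=lambda y,z:proj("",P(y,z),m)[1].round(1)
    c=lambda d,n:r(-28.2-d*np.cos(A)+n*np.sin(A),68+d*np.sin(A)+n*np.cos(A))
    by=py+np.sqrt(85.6**2-(pz-68)**2)
    print(A,"pin row",r(py,pz),"rib ctr/top/end",c(54,0),c(50,4.5),c(58,0),"bar y",by.round(1),"row",r(by,68))
print("col 300-303 rows150-220",g[150:222:2,312:318].mean(1).round().astype(int).tolist())
print("pin rows 166..184",g[166:186,289:293].mean(1).round().astype(int).tolist())
for x in(-11,11):
    u,v=proj("",[577+x,47.7,68],m);print(u,v);u=int(u);v=int(v);print(v-15,g[v-15:v+15,u-1:u+2].mean(1).round().astype(int).tolist())
u,v=proj("",[577,47.7,68],m);print("mid",u,v);u=int(u);v=int(v);print(g[v-15:v+15,u-2:u+3].mean(1).round().astype(int).tolist())
E
```

```text
1.1 pin row 178.1 rib ctr/top/end 232.8 219.1 240.0 bar y 47.4 row 3.6
1.2 pin row 176.5 rib ctr/top/end 224.2 210.1 230.8 bar y 48.4 row 1.3
1.3 pin row 174.7 rib ctr/top/end 214.3 200.1 220.0 bar y 49.5 row -1.1
1.4 pin row 172.7 rib ctr/top/end 203.3 189.1 208.0 bar y 50.6 row -3.8
1.5 pin row 170.5 rib ctr/top/end 191.2 177.5 194.7 bar y 51.8 row -6.6
1.6 pin row 168.1 rib ctr/top/end 178.3 165.3 180.5 bar y 53.1 row -9.6
col 300-303 rows150-220 [153, 164, 170, 164, 139, 140, 138, 139, 139, 138, 138, 138, 138, 138, 138, 139, 138, 136, 134, 148, 161, 168, 175, 181, 180, 178, 172, 166, 156, 153, 176, 188, 188, 189, 155, 64]
pin rows 166..184 [170, 169, 166, 150, 126, 111, 109, 113, 113, 109, 104, 110, 149, 177, 188, 184, 185, 185, 184, 180]
293.93073816340916 4.246005548912036
-11 []
338.9941070659901 1.583722956902611
-14 []
mid 316.43992976974033 2.916193099618933
[]
```

The lever stands at about 1.37, so the bar is roughly 2 mm short of the seat. It was probably bearing on the lip's corner, slightly too high. I'll go back, regrip, lower onto the ledge and redraw.

Call:
carry_out(
  plan=[
    {"tx":0,"ty":0,"tz":20,"rx":0,"ry":0,"rz":0},
    {"tx":0,"ty":0,"tz":30,"rx":0,"ry":0,"rz":0},
    {"tx":0,"ty":0,"tz":20,"rx":0,"ry":0,"rz":0},
    {"tx":1,"ty":15,"tz":5,"rx":0,"ry":0,"rz":0},
    {"tx":1,"ty":25,"tz":0,"rx":0,"ry":0,"rz":0},
    {"tx":1.2,"ty":25,"tz":0,"rx":0,"ry":0,"rz":0},
    {"tx":1.2,"ty":25,"tz":0,"rx":0,"ry":0,"rz":0},
    {"tx":1,"ty":21,"tz":0,"rx":0,"ry":0,"rz":0},
    {"tx":0.8,"ty":10,"tz":0,"rx":0,"ry":0,"rz":0},
    {"tx":0,"ty":0,"tz":0,"rx":0,"ry":0,"rz":0},
    {"tx":0,"ty":0,"tz":0,"rx":0,"ry":0,"rz":0},
    {"tx":0,"ty":0,"tz":0,"rx":0,"ry":0,"rz":0},
  ],
  gripper=0.25,
)

```text
time: 17.95
tool_pos: [577.4, 47.7, 139.6]
tcp_rot: [-3.141, 0.0, 1.518]
contact_force: [-0.5, 0.1, -0.3]
grip_width: 68.5
finger_force: 0.0
```

```bash
python3 - <<'E'
from fit2 import *
o=bot.get_obs();t=o["tool_pos"];print(t,o["contact_force"],o["grip_width"])
m=bot.camera_model("wrist");a=bot.capture("wrist");cv2.imwrite("pics/w11.png",a[:,:,::-1])
g=cv2.cvtColor(a,cv2.COLOR_RGB2GRAY).astype(float)
for x in(-11,0,11):
    u,v=proj("",[577+x,48,68],m);print("x",x,"pred",u.round(1),v.round(1));u=int(round(u));v=int(round(v));print(v-22,g[v-22:v+20,u-1:u+2].mean(1).round().astype(int).tolist())
r=lambda y,z:proj("",[577,y,z],m)[1].round(1)
print("ledge front",r(53,63),"lip top front",r(49.3,77),"lip bot front",r(49.3,72.5),"lip back",r(42,77),"bar48",r(48,68),"bar50/70",r(50,70),"cover out",r(53.6,50))
E
```

```text
[577.39924284  47.69933794 139.64044267] [-0.46828372  0.07172872 -0.29767012] 68.46206088546164
x -11 pred 303.0 194.7
173 [110, 113, 110, 107, 112, 112, 111, 112, 125, 144, 155, 159, 158, 159, 158, 154, 137, 124, 132, 140, 144, 139, 131, 131, 147, 158, 157, 154, 155, 153, 153, 147, 117, 66, 51, 53, 53, 53, 51, 57, 61, 58]
x 0 pred 316.7 194.0
172 [107, 111, 112, 110, 111, 113, 114, 112, 113, 132, 153, 157, 138, 109, 95, 100, 118, 123, 121, 129, 140, 145, 141, 133, 117, 115, 133, 143, 145, 142, 131, 133, 140, 141, 141, 139, 140, 140, 123, 87, 62, 59]
x 11 pred 330.4 193.3
171 [90, 105, 114, 110, 110, 113, 109, 112, 113, 113, 128, 145, 153, 157, 161, 159, 157, 156, 139, 123, 132, 141, 146, 140, 131, 130, 146, 157, 156, 154, 154, 152, 151, 147, 114, 71, 53, 59, 56, 61, 58, 58]
ledge front 186.3 lip top front 195.8 lip bot front 194.1 lip back 204.7 bar48 194.0 bar50/70 192.3 cover out 181.5
```

The bar is clearly about 2 mm outside the seat and its highlight is fully visible beyond the lip, so it was about 1.7 mm too high and resting on the lip's corner. I'll descend and regrip.

Call:
carry_out(
  plan=[
    {"tx":-0.3,"ty":0.3,"tz":-30,"rx":0,"ry":0,"rz":0},
    {"tx":0,"ty":0,"tz":-30,"rx":0,"ry":0,"rz":0},
    {"tx":0,"ty":0,"tz":-22,"rx":0,"ry":0,"rz":0},
    {"tx":0,"ty":0,"tz":-15,"rx":0,"ry":0,"rz":0},
    {"tx":0,"ty":0,"tz":-10,"rx":0,"ry":0,"rz":0},
    {"tx":0,"ty":0,"tz":0,"rx":0,"ry":0,"rz":0},
    {"tx":0,"ty":0,"tz":0,"rx":0,"ry":0,"rz":0},
    {"tx":0,"ty":0,"tz":0,"rx":0,"ry":0,"rz":0},
  ],
)

```text
time: 18.8
tool_pos: [577.9, 48.6, 33.9]
tcp_rot: [3.14, -0.0, 1.519]
contact_force: [0.8, -0.4, 0.7]
grip_width: 68.8
finger_force: 0.0
```

Call:
carry_out(
  plan=[
    {"tx":0,"ty":0,"tz":0,"rx":0,"ry":0,"rz":0},
    {"tx":0,"ty":0,"tz":0,"rx":0,"ry":0,"rz":0},
    {"tx":0,"ty":0,"tz":0,"rx":0,"ry":0,"rz":0},
    {"tx":0,"ty":0,"tz":0,"rx":0,"ry":0,"rz":0},
    {"tx":0,"ty":0,"tz":0,"rx":0,"ry":0,"rz":0},
  ],
  gripper=0.6,
)

```text
time: 19.3
tool_pos: [576.8, 48.9, 32.8]
tcp_rot: [-3.141, -0.0, 1.519]
contact_force: [-1.9, 1.2, 0.4]
grip_width: 40.2
finger_force: 30.0
```

Call:
carry_out(
  plan=[
    {"tx":0,"ty":1.5,"tz":0,"rx":0,"ry":0,"rz":0},
    {"tx":0,"ty":0,"tz":-1,"rx":0,"ry":0,"rz":0},
    {"tx":0,"ty":0,"tz":-1,"rx":0,"ry":0,"rz":0},
    {"tx":0,"ty":0,"tz":0,"rx":0,"ry":0,"rz":0},
  ],
)

```text
time: 19.7
tool_pos: [576.9, 50.2, 30.6]
tcp_rot: [-3.141, 0.0, 1.519]
contact_force: [-1.3, -3.3, 0.2]
grip_width: 40.1
finger_force: 30.0
```

Call:
carry_out(
  plan=[
    {"tx":0,"ty":0,"tz":-1,"rx":0,"ry":0,"rz":0},
    {"tx":0,"ty":0,"tz":0,"rx":0,"ry":0,"rz":0},
  ],
)

```text
time: 19.9
tool_pos: [577.0, 50.3, 29.7]
tcp_rot: [-3.141, 0.0, 1.519]
contact_force: [-2.2, -2.3, 1.0]
grip_width: 40.0
finger_force: 30.0
```

Call:
carry_out(
  plan=[
    {"tx":0,"ty":0,"tz":-0.8,"rx":0,"ry":0,"rz":0},
    {"tx":0,"ty":0,"tz":0,"rx":0,"ry":0,"rz":0},
  ],
)

```text
time: 20.1
tool_pos: [577.0, 50.3, 28.9]
tcp_rot: [-3.141, 0.0, 1.519]
contact_force: [-1.9, -3.2, 1.3]
grip_width: 40.1
finger_force: 30.0
```

Call:
carry_out(
  plan=[
    {"tx":0,"ty":0,"tz":-0.8,"rx":0,"ry":0,"rz":0},
    {"tx":0,"ty":0,"tz":0,"rx":0,"ry":0,"rz":0},
  ],
)

```text
time: 20.3
tool_pos: [577.1, 50.4, 28.1]
tcp_rot: [-3.141, -0.0, 1.519]
contact_force: [-1.9, -1.7, 0.7]
grip_width: 40.4
finger_force: 30.0
```

Call:
carry_out(
  plan=[
    {"tx":0,"ty":0,"tz":-0.8,"rx":0,"ry":0,"rz":0},
    {"tx":0,"ty":0,"tz":0,"rx":0,"ry":0,"rz":0},
  ],
)

```text
time: 20.5
tool_pos: [577.1, 50.4, 27.4]
tcp_rot: [3.142, -0.0, 1.519]
contact_force: [-2.2, -2.6, 1.1]
grip_width: 40.2
finger_force: 30.0
```

Call:
carry_out(
  plan=[
    {"tx":0,"ty":0,"tz":-0.8,"rx":0,"ry":0,"rz":0},
    {"tx":0,"ty":0,"tz":0,"rx":0,"ry":0,"rz":0},
  ],
)

```text
time: 20.7
tool_pos: [577.1, 50.4, 26.6]
tcp_rot: [-3.142, -0.0, 1.519]
contact_force: [-2.2, -0.9, -0.4]
grip_width: 39.9
finger_force: 30.0
```

```bash
python3 - <<'E'
from fit2 import *
o=bot.get_obs();t=o["tool_pos"];print(t)
m=bot.camera_model("wrist");a=bot.capture("wrist");cv2.imwrite("pics/w12.png",a[:,:,::-1])
g=cv2.cvtColor(a,cv2.COLOR_RGB2GRAY).astype(float)
for x in(-11,0,11):
    u,v=proj("",[577+x,50,66],m);u=int(round(u));print("x",x,u,v.round(1));print(g[230:300,u-1:u+2].mean(1).round().astype(int).tolist())
r=lambda y,z:proj("",[577,y,z],m)[1].round(1)
for y in(46,48,50,52): print(y,[r(y,z) for z in(62,64,66,68,70)])
print("ledge front top/bot",r(51.7,63),r(51.7,50),"lip top front",r(48,77),"lip bot",r(48,72.5),"lip back",r(41,77),"cov out",r(53.6,50))
b=[proj("",t+[-21.5,dy,h],m).round(1).tolist() for dy,h in((0,36),(0,40),(2,38))];print(b)
row=g[246:262,:].copy();print("row250 cols 262..290",g[248:256,262:292].mean(0).round().astype(int).tolist())
E
```

```text
[577.10971785  50.39590488  26.56308211]
x -11 295 262.2
[110, 107, 109, 111, 111, 112, 110, 105, 114, 120, 135, 144, 151, 155, 156, 157, 159, 155, 153, 154, 153, 151, 133, 108, 109, 121, 126, 133, 139, 147, 144, 139, 134, 129, 127, 143, 156, 152, 151, 151, 151, 152, 152, 150, 129, 91, 48, 42, 39, 39, 45, 50, 60, 60, 64, 68, 72, 71, 71, 78, 76, 71, 72, 75, 74, 78, 78, 80, 78, 78]
x 0 317 261.1
[108, 106, 107, 111, 111, 112, 108, 107, 110, 121, 135, 144, 151, 152, 146, 122, 100, 93, 96, 94, 92, 93, 96, 99, 113, 121, 127, 132, 139, 144, 146, 143, 137, 128, 125, 127, 130, 134, 130, 121, 105, 95, 96, 97, 97, 102, 114, 133, 141, 140, 130, 96, 64, 58, 65, 66, 69, 69, 69, 76, 72, 71, 72, 71, 77, 80, 80, 79, 82, 80]
x 11 340 260.0
[105, 108, 110, 108, 110, 111, 108, 109, 111, 122, 135, 142, 149, 151, 155, 155, 157, 155, 155, 155, 156, 153, 132, 106, 112, 119, 126, 133, 138, 145, 146, 140, 135, 129, 127, 141, 154, 151, 148, 149, 149, 150, 149, 145, 126, 91, 50, 45, 43, 47, 47, 49, 56, 58, 64, 70, 67, 66, 72, 71, 72, 75, 72, 75, 74, 77, 78, 80, 77, 81]
46 [np.float64(264.4), np.float64(266.4), np.float64(268.4), np.float64(270.4), np.float64(272.5)]
48 [np.float64(260.9), np.float64(262.8), np.float64(264.8), np.float64(266.8), np.float64(268.8)]
50 [np.float64(257.3), np.float64(259.2), np.float64(261.1), np.float64(263.1), np.float64(265.1)]
52 [np.float64(253.7), np.float64(255.5), np.float64(257.4), np.float64(259.4), np.float64(261.3)]
ledge front top/bot 255.1 243.9 lip top front 276.4 lip bot 271.5 lip back 289.7 cov out 240.6
[[274.6, 259.1], [273.6, 263.0], [273.8, 257.4]]
row250 cols 262..290 [106, 109, 109, 108, 106, 96, 72, 49, 37, 38, 38, 37, 45, 67, 82, 98, 115, 121, 122, 121, 122, 121, 122, 123, 128, 129, 135, 135, 136, 135]
```

Call:
carry_out(
  plan=[
    {"tx":0,"ty":-1,"tz":0,"rx":0,"ry":0,"rz":0},
    {"tx":0,"ty":-0.5,"tz":0,"rx":0,"ry":0,"rz":0},
    {"tx":0,"ty":0,"tz":-0.7,"rx":0,"ry":0,"rz":0},
    {"tx":0,"ty":0,"tz":0,"rx":0,"ry":0,"rz":0},
  ],
)

```text
time: 21.15
tool_pos: [577.1, 49.2, 25.8]
tcp_rot: [-3.142, -0.0, 1.519]
contact_force: [-2.1, 1.5, 0.6]
grip_width: 40.2
finger_force: 30.0
```

Call:
carry_out(
  plan=[
    {"tx":0,"ty":0,"tz":-0.7,"rx":0,"ry":0,"rz":0},
    {"tx":0,"ty":0,"tz":0,"rx":0,"ry":0,"rz":0},
  ],
)

```text
time: 21.35
tool_pos: [577.0, 48.9, 25.1]
tcp_rot: [-3.141, -0.0, 1.519]
contact_force: [-1.7, 2.3, 0.3]
grip_width: 40.2
finger_force: 30.0
```

Call:
carry_out(
  plan=[
    {"tx":0,"ty":-1,"tz":0,"rx":0,"ry":0,"rz":0},
    {"tx":0,"ty":0,"tz":0,"rx":0,"ry":0,"rz":0},
  ],
)

```text
time: 21.55
tool_pos: [577.0, 47.8, 25.2]
tcp_rot: [-3.141, 0.0, 1.519]
contact_force: [-2.2, 2.2, 0.1]
grip_width: 39.5
finger_force: 30.0
```

Call:
carry_out(
  plan=[
    {"tx":0,"ty":-1,"tz":0,"rx":0,"ry":0,"rz":0},
    {"tx":0,"ty":0,"tz":0,"rx":0,"ry":0,"rz":0},
  ],
)

```text
time: 21.75
tool_pos: [577.0, 46.7, 25.2]
tcp_rot: [-3.141, 0.0, 1.519]
contact_force: [-3.0, 2.1, 0.1]
grip_width: 40.1
finger_force: 30.0
```

Call:
carry_out(
  plan=[
    {"tx":0,"ty":-0.8,"tz":0,"rx":0,"ry":0,"rz":0},
    {"tx":0,"ty":0,"tz":0,"rx":0,"ry":0,"rz":0},
  ],
)

```text
time: 21.95
tool_pos: [577.0, 45.9, 25.2]
tcp_rot: [-3.141, 0.0, 1.519]
contact_force: [-3.7, 2.4, -1.0]
grip_width: 39.9
finger_force: 30.0
```

Now 3 mm further in than the earlier stop, so it's under the lip this time. I'll keep going.

Call:
carry_out(
  plan=[
    {"tx":-0.3,"ty":-0.7,"tz":0,"rx":0,"ry":0,"rz":0},
    {"tx":0,"ty":0,"tz":0,"rx":0,"ry":0,"rz":0},
  ],
)

```text
time: 22.15
tool_pos: [576.9, 45.2, 25.3]
tcp_rot: [3.141, 0.0, 1.519]
contact_force: [-2.4, 2.7, -0.0]
grip_width: 39.8
finger_force: 30.0
```

Call:
carry_out(
  plan=[
    {"tx":0,"ty":-0.7,"tz":0,"rx":0,"ry":0,"rz":0},
    {"tx":0,"ty":0,"tz":0,"rx":0,"ry":0,"rz":0},
  ],
)

```text
time: 22.35
tool_pos: [576.9, 44.6, 25.3]
tcp_rot: [3.141, -0.0, 1.519]
contact_force: [-3.4, 3.1, 0.6]
grip_width: 39.9
finger_force: 30.0
```

Call:
carry_out(
  plan=[
    {"tx":-0.3,"ty":-0.6,"tz":0,"rx":0,"ry":0,"rz":0},
    {"tx":0,"ty":0,"tz":0,"rx":0,"ry":0,"rz":0},
  ],
)

```text
time: 22.55
tool_pos: [576.9, 44.5, 25.3]
tcp_rot: [3.141, -0.001, 1.519]
contact_force: [-1.6, 5.9, -0.6]
grip_width: 39.9
finger_force: 30.0
```

Call:
carry_out(
  plan=[
    {"tx":0,"ty":-0.5,"tz":0,"rx":0,"ry":0,"rz":0},
    {"tx":0,"ty":0,"tz":0,"rx":0,"ry":0,"rz":0},
  ],
)

```text
time: 22.75
tool_pos: [576.9, 44.5, 25.3]
tcp_rot: [3.141, -0.001, 1.519]
contact_force: [-1.1, 7.3, -0.4]
grip_width: 40.1
finger_force: 30.0
```

The stop came 4.4 mm beyond the earlier lip contact, which matches the 4.3 mm from lip to seat. I'll set about 8–9 N and hold.

Call:
carry_out(
  plan=[
    {"tx":0,"ty":-0.3,"tz":0,"rx":0,"ry":0,"rz":0},
    {"tx":0,"ty":0,"tz":0,"rx":0,"ry":0,"rz":0},
    {"tx":0,"ty":0,"tz":0,"rx":0,"ry":0,"rz":0},
    {"tx":0,"ty":0,"tz":0,"rx":0,"ry":0,"rz":0},
    {"tx":0,"ty":0,"tz":0,"rx":0,"ry":0,"rz":0},
    {"tx":0,"ty":0,"tz":0,"rx":0,"ry":0,"rz":0},
    {"tx":0,"ty":0,"tz":0,"rx":0,"ry":0,"rz":0},
    {"tx":0,"ty":0,"tz":0,"rx":0,"ry":0,"rz":0},
    {"tx":0,"ty":0,"tz":0,"rx":0,"ry":0,"rz":0},
    {"tx":0,"ty":0,"tz":0,"rx":0,"ry":0,"rz":0},
    {"tx":0,"ty":0,"tz":0,"rx":0,"ry":0,"rz":0},
    {"tx":0,"ty":0,"tz":0,"rx":0,"ry":0,"rz":0},
  ],
)

```text
time: 23.95
tool_pos: [576.9, 44.5, 25.3]
tcp_rot: [3.141, -0.002, 1.519]
contact_force: [-2.3, 8.9, -1.0]
grip_width: 39.8
finger_force: 30.0
```

```bash
python3 - <<'E'
from fit2 import *
print(bot.get_obs()["contact_force"])
g=cv2.cvtColor(bot.capture("wrist"),cv2.COLOR_RGB2GRAY).astype(float)
print(np.mean([bot.get_obs()["contact_force"] for _ in range(1)],axis=0))
for u in(295,317,340): print(g[235:300,u-1:u+2].mean(1).round().astype(int).tolist())
E
```

```text
[-2.28268675  8.88949764 -1.02023505]
[-2.1616333   8.70826633  0.39719557]
[157, 158, 158, 154, 155, 154, 154, 154, 153, 152, 154, 155, 155, 156, 157, 158, 148, 124, 106, 114, 124, 130, 137, 142, 142, 143, 140, 132, 129, 130, 135, 109, 64, 36, 38, 39, 43, 36, 41, 43, 41, 43, 44, 42, 48, 49, 51, 57, 57, 67, 70, 71, 71, 73, 78, 76, 72, 70, 75, 75, 75, 77, 77, 77, 79]
[143, 116, 98, 95, 96, 94, 94, 95, 97, 99, 117, 130, 136, 137, 136, 134, 126, 113, 107, 117, 124, 133, 135, 141, 146, 144, 137, 121, 102, 98, 102, 120, 136, 142, 139, 141, 139, 139, 134, 129, 127, 136, 138, 139, 137, 128, 95, 65, 57, 66, 71, 65, 69, 72, 73, 73, 73, 72, 74, 78, 77, 77, 80, 80, 81]
[155, 156, 156, 157, 156, 154, 156, 154, 154, 154, 153, 155, 155, 154, 159, 158, 147, 121, 108, 116, 124, 129, 136, 143, 145, 144, 138, 136, 126, 129, 130, 109, 65, 43, 48, 46, 46, 43, 46, 45, 46, 49, 47, 50, 48, 49, 52, 60, 61, 63, 68, 68, 69, 68, 73, 72, 74, 74, 73, 76, 78, 80, 79, 80, 80]
```

The bar now sits under the lip, with its lower rows hidden behind the lip at mid-width. I'll release, lift with the fingers open, and then close.

Call:
carry_out(
  plan=[
    {"tx":0,"ty":0,"tz":0,"rx":0,"ry":0,"rz":0},
    {"tx":0,"ty":0,"tz":0,"rx":0,"ry":0,"rz":0},
    {"tx":0,"ty":0,"tz":0,"rx":0,"ry":0,"rz":0},
    {"tx":0,"ty":0,"tz":0,"rx":0,"ry":0,"rz":0},
    {"tx":0,"ty":0,"tz":10,"rx":0,"ry":0,"rz":0},
    {"tx":0,"ty":0,"tz":25,"rx":0,"ry":0,"rz":0},
    {"tx":0,"ty":0,"tz":40,"rx":0,"ry":0,"rz":0},
    {"tx":0,"ty":0,"tz":35,"rx":0,"ry":0,"rz":0},
    {"tx":0,"ty":0,"tz":10,"rx":0,"ry":0,"rz":0},
  ],
  gripper=0.2,
)

```text
time: 24.9
tool_pos: [578.9, 43.0, 150.4]
tcp_rot: [3.133, 0.0, 1.519]
contact_force: [-0.1, 0.4, 0.2]
grip_width: 73.5
finger_force: 0.0
```

Call:
carry_out(
  plan=[
    {"tx":-0.6,"ty":-12,"tz":0,"rx":0,"ry":0,"rz":0},
    {"tx":-0.6,"ty":-14,"tz":0,"rx":0,"ry":0,"rz":0},
    {"tx":-0.6,"ty":-14,"tz":0,"rx":0,"ry":0,"rz":0},
    {"tx":-0.6,"ty":-10,"tz":0,"rx":0,"ry":0,"rz":0},
    {"tx":0,"ty":0,"tz":0,"rx":0,"ry":0,"rz":0},
    {"tx":0,"ty":0,"tz":0,"rx":0,"ry":0,"rz":0},
    {"tx":0,"ty":0,"tz":0,"rx":0,"ry":0,"rz":0},
    {"tx":0,"ty":0,"tz":0,"rx":0,"ry":0,"rz":0},
  ],
  gripper=1,
)

```text
time: 25.7
tool_pos: [574.1, -6.3, 145.2]
tcp_rot: [-3.142, -0.0, 1.519]
contact_force: [0.2, -0.9, -0.1]
grip_width: 14.0
finger_force: 0.0
```

```bash
python3 - <<'E'
from fit2 import *
o=bot.get_obs();print(o["tool_pos"],o["grip_width"],o["contact_force"])
m=bot.camera_model("wrist");g=cv2.cvtColor(bot.capture("wrist"),cv2.COLOR_RGB2GRAY).astype(float);cv2.imwrite("pics/w13.png",g)
pv=-29.2;P=lambda y,z,x=0:[573+.05*(y+28.2)+x,y,z]
r=lambda y,z:proj("",P(y,z),m)[1].round(1)
for A in(.9,1,1.1,1.2,1.3,1.4):
    b=A-.26;c=lambda d,n:r(pv-d*np.cos(A)+n*np.sin(A),68+d*np.sin(A)+n*np.cos(A))
    print(A,"pin",r(pv-14*np.cos(b),68+14*np.sin(b)),"rib c/top/end",c(54,0),c(50,4.5),c(58,0))
print("pivot col",proj("",P(pv,68),m),"rib cols",proj("",P(-54,116,-9),m),proj("",P(-54,116,9),m))
u=int(proj("",P(pv,100),m)[0]);print("col",u,g[150:300:2,u-2:u+3].mean(1).round().astype(int).tolist())
for x in(-11.,0,11.):
    u,v=proj("",[577+x,46.5,68],m);v=int(v);u=int(u);print("bar",u,v,g[v-14:v+14,u-1:u+2].mean(1).round().astype(int).tolist())
E
```

```text
[574.12754664  -6.28556156 145.16624472] 13.953986256812364 [ 0.19834278 -0.86246795 -0.06280389]
0.9 pin 235.1 rib c/top/end 281.1 273.7 286.3
1 pin 234.6 rib c/top/end 278.1 270.2 283.2
1.1 pin 234.0 rib c/top/end 274.3 266.0 279.1
1.2 pin 233.2 rib c/top/end 269.7 261.2 274.3
1.3 pin 232.2 rib c/top/end 264.5 255.8 268.6
1.4 pin 231.1 rib c/top/end 258.5 249.8 262.1
pivot col [317.19185357 218.65667112] rib cols [304.93383108 275.16389647] [329.77268753 274.00945291]
col 317 [64, 67, 79, 158, 180, 186, 185, 186, 186, 185, 185, 186, 186, 179, 172, 173, 173, 172, 172, 174, 173, 173, 172, 150, 155, 157, 157, 156, 156, 157, 156, 131, 132, 144, 148, 149, 133, 133, 132, 133, 133, 133, 132, 133, 133, 133, 133, 131, 133, 131, 132, 133, 132, 130, 131, 132, 132, 126, 116, 133, 143, 152, 150, 145, 216, 170, 65, 70, 75, 77, 81, 77, 84, 87, 87]
bar 303 127 [113, 125, 129, 153, 173, 185, 191, 192, 189, 177, 157, 155, 164, 171, 169, 158, 147, 149, 169, 179, 181, 178, 174, 172, 172, 173, 171, 165]
bar 317 126 [96, 111, 124, 129, 152, 169, 162, 140, 147, 164, 162, 153, 154, 153, 152, 163, 173, 173, 170, 162, 160, 166, 171, 170, 168, 167, 168, 167]
bar 331 126 [93, 114, 124, 130, 150, 173, 183, 190, 190, 188, 178, 159, 157, 164, 171, 170, 158, 148, 146, 168, 183, 185, 182, 178, 177, 177, 177, 172][ WARN:0@0.517] global loadsave.cpp:1063 imwrite_ Unsupported depth image for selected encoder is fallbacked to CV_8U.
```

The lever stands at about 1.1 and the bar is at the seat, both as they should be. I'll approach the lever from its +y side.

Call:
carry_out(
  plan=[
    {"tx":-0.7,"ty":-13,"tz":0,"rx":0,"ry":0,"rz":0},
    {"tx":-0.7,"ty":-13,"tz":-10,"rx":0,"ry":0,"rz":0},
    {"tx":-0.6,"ty":-13,"tz":-10,"rx":0,"ry":0,"rz":0},
    {"tx":0,"ty":0,"tz":-15,"rx":0,"ry":0,"rz":0},
    {"tx":0,"ty":0,"tz":-10,"rx":0,"ry":0,"rz":0},
    {"tx":0,"ty":0,"tz":0,"rx":0,"ry":0,"rz":0},
    {"tx":0,"ty":0,"tz":0,"rx":0,"ry":0,"rz":0},
  ],
)

```text
time: 26.45
tool_pos: [572.1, -46.0, 100.0]
tcp_rot: [-3.141, -0.0, 1.519]
contact_force: [0.3, 0.4, 0.7]
grip_width: 0.3
finger_force: 0.0
```

Call:
carry_out(
  plan=[
    {"tx":0,"ty":0,"tz":-4,"rx":0,"ry":0,"rz":0},
    {"tx":0,"ty":0,"tz":-4,"rx":0,"ry":0,"rz":0},
    {"tx":0,"ty":0,"tz":-4,"rx":0,"ry":0,"rz":0},
    {"tx":0,"ty":0,"tz":0,"rx":0,"ry":0,"rz":0},
  ],
)

```text
time: 26.85
tool_pos: [572.8, -47.2, 90.2]
tcp_rot: [3.139, 0.003, 1.519]
contact_force: [-4.0, -3.5, 12.5]
grip_width: 0.4
finger_force: 6.1
```

Call:
carry_out(
  plan=[
    {"tx":-0.1,"ty":-1.5,"tz":1,"rx":0,"ry":0,"rz":0},
    {"tx":-0.1,"ty":-1.5,"tz":0,"rx":0,"ry":0,"rz":0},
    {"tx":0,"ty":0,"tz":0,"rx":0,"ry":0,"rz":0},
  ],
)

```text
time: 27.15
tool_pos: [572.4, -48.8, 89.8]
tcp_rot: [3.14, 0.0, 1.519]
contact_force: [-0.9, 0.1, 6.3]
grip_width: 0.4
finger_force: 3.0
```

Call:
carry_out(
  plan=[
    {"tx":-0.1,"ty":-2.3,"tz":-1.2,"rx":0,"ry":0,"rz":0},
    {"tx":-0.1,"ty":-2.3,"tz":-1.5,"rx":0,"ry":0,"rz":0},
    {"tx":0,"ty":0,"tz":0,"rx":0,"ry":0,"rz":0},
  ],
)

```text
time: 27.45
tool_pos: [572.2, -53.9, 87.1]
tcp_rot: [3.14, 0.001, 1.519]
contact_force: [-0.3, -0.1, 6.8]
grip_width: 0.8
finger_force: 3.5
```

Call:
carry_out(
  plan=[
    {"tx":-0.1,"ty":-2.3,"tz":-1.5,"rx":0,"ry":0,"rz":0},
    {"tx":-0.1,"ty":-2.3,"tz":-1.7,"rx":0,"ry":0,"rz":0},
    {"tx":0,"ty":0,"tz":0,"rx":0,"ry":0,"rz":0},
  ],
)

```text
time: 27.75
tool_pos: [572.0, -58.6, 84.0]
tcp_rot: [3.14, 0.001, 1.519]
contact_force: [-1.5, -1.5, 7.0]
grip_width: 0.6
finger_force: 3.9
```

Call:
carry_out(
  plan=[
    {"tx":-0.1,"ty":-2.2,"tz":-2,"rx":0,"ry":0,"rz":0},
    {"tx":-0.1,"ty":-2.2,"tz":-2,"rx":0,"ry":0,"rz":0},
    {"tx":-0.1,"ty":-2,"tz":-2,"rx":0,"ry":0,"rz":0},
    {"tx":0,"ty":0,"tz":0,"rx":0,"ry":0,"rz":0},
  ],
)

```text
time: 28.15
tool_pos: [571.6, -65.6, 78.2]
tcp_rot: [3.14, 0.002, 1.519]
contact_force: [-2.7, -3.7, 9.2]
grip_width: 0.7
finger_force: 4.3
```

Call:
carry_out(
  plan=[
    {"tx":-0.1,"ty":-1.8,"tz":-2,"rx":0,"ry":0,"rz":0},
    {"tx":-0.1,"ty":-1.8,"tz":-2.2,"rx":0,"ry":0,"rz":0},
    {"tx":-0.1,"ty":-1.8,"tz":-2.3,"rx":0,"ry":0,"rz":0},
    {"tx":0,"ty":0,"tz":0,"rx":0,"ry":0,"rz":0},
  ],
)

```text
time: 28.55
tool_pos: [571.3, -71.5, 71.5]
tcp_rot: [3.14, 0.003, 1.519]
contact_force: [-1.4, -3.8, 6.8]
grip_width: 0.8
finger_force: 3.4
```

Call:
carry_out(
  plan=[
    {"tx":0,"ty":-1.4,"tz":-2.4,"rx":0,"ry":0,"rz":0},
    {"tx":-0.1,"ty":-1.2,"tz":-2.4,"rx":0,"ry":0,"rz":0},
    {"tx":0,"ty":-1,"tz":-2.4,"rx":0,"ry":0,"rz":0},
    {"tx":0,"ty":0,"tz":0,"rx":0,"ry":0,"rz":0},
  ],
)

```text
time: 28.95
tool_pos: [571.3, -74.3, 63.7]
tcp_rot: [3.14, 0.001, 1.519]
contact_force: [0.7, -1.4, 3.0]
grip_width: 0.4
finger_force: 1.6
```

Call:
carry_out(
  plan=[
    {"tx":-0.1,"ty":-0.8,"tz":-2.4,"rx":0,"ry":0,"rz":0},
    {"tx":0,"ty":-0.7,"tz":-2.4,"rx":0,"ry":0,"rz":0},
    {"tx":0,"ty":-0.6,"tz":-2.4,"rx":0,"ry":0,"rz":0},
    {"tx":0,"ty":0,"tz":0,"rx":0,"ry":0,"rz":0},
  ],
)

```text
time: 29.35
tool_pos: [569.9, -74.9, 55.4]
tcp_rot: [-3.139, -0.001, 1.519]
contact_force: [0.3, -0.8, 0.4]
grip_width: 0.4
finger_force: 0.0
```

Over centre. I'll go down to the stop.

Call:
carry_out(
  plan=[
    {"tx":0.2,"ty":-1,"tz":-2.5,"rx":0,"ry":0,"rz":0},
    {"tx":0.2,"ty":-0.8,"tz":-2.5,"rx":0,"ry":0,"rz":0},
    {"tx":0,"ty":0,"tz":-2.5,"rx":0,"ry":0,"rz":0},
    {"tx":0,"ty":0,"tz":0,"rx":0,"ry":0,"rz":0},
  ],
)

```text
time: 29.75
tool_pos: [570.8, -77.2, 48.4]
tcp_rot: [-3.141, -0.0, 1.519]
contact_force: [0.1, 0.2, 0.3]
grip_width: 0.6
finger_force: 0.0
```

Call:
carry_out(
  plan=[
    {"tx":0,"ty":0,"tz":-1.5,"rx":0,"ry":0,"rz":0},
    {"tx":0,"ty":0,"tz":-1.5,"rx":0,"ry":0,"rz":0},
    {"tx":0,"ty":0,"tz":0,"rx":0,"ry":0,"rz":0},
  ],
)

```text
time: 30.05
tool_pos: [571.0, -77.2, 45.8]
tcp_rot: [-3.141, -0.0, 1.519]
contact_force: [0.3, 0.3, -0.3]
grip_width: 0.4
finger_force: 0.0
```

Call:
carry_out(
  plan=[
    {"tx":0,"ty":0,"tz":-1.2,"rx":0,"ry":0,"rz":0},
    {"tx":0,"ty":0,"tz":-1.2,"rx":0,"ry":0,"rz":0},
    {"tx":0,"ty":0,"tz":0,"rx":0,"ry":0,"rz":0},
  ],
)

```text
time: 30.35
tool_pos: [571.0, -77.2, 43.4]
tcp_rot: [-3.141, -0.0, 1.519]
contact_force: [0.9, -0.1, -0.7]
grip_width: 0.1
finger_force: 0.0
```

Call:
carry_out(
  plan=[
    {"tx":0,"ty":0,"tz":-1,"rx":0,"ry":0,"rz":0},
    {"tx":0,"ty":0,"tz":0,"rx":0,"ry":0,"rz":0},
  ],
)

```text
time: 30.55
tool_pos: [571.2, -77.3, 42.6]
tcp_rot: [3.141, 0.0, 1.519]
contact_force: [1.0, 0.1, 0.1]
grip_width: 0.3
finger_force: 0.3
```

Call:
carry_out(
  plan=[
    {"tx":0,"ty":0,"tz":-0.8,"rx":0,"ry":0,"rz":0},
    {"tx":0,"ty":0,"tz":0,"rx":0,"ry":0,"rz":0},
  ],
)

```text
time: 30.75
tool_pos: [571.4, -77.3, 42.3]
tcp_rot: [3.141, 0.0, 1.519]
contact_force: [-0.2, -0.0, 5.5]
grip_width: 0.2
finger_force: 2.4
```

Call:
carry_out(
  plan=[
    {"tx":0,"ty":0,"tz":-0.8,"rx":0,"ry":0,"rz":0},
    {"tx":0,"ty":0,"tz":0,"rx":0,"ry":0,"rz":0},
  ],
)

```text
time: 30.95
tool_pos: [571.5, -77.4, 42.1]
tcp_rot: [3.14, 0.0, 1.519]
contact_force: [-3.1, 0.5, 8.5]
grip_width: 0.5
finger_force: 4.4
```

On the stop at the predicted height. I'll bring it to 12 N and hold.

Call:
carry_out(
  plan=[
    {"tx":-0.3,"ty":0,"tz":-0.7,"rx":0,"ry":0,"rz":0},
    {"tx":0,"ty":0,"tz":0,"rx":0,"ry":0,"rz":0},
    {"tx":0,"ty":0,"tz":0,"rx":0,"ry":0,"rz":0},
  ],
)

```text
time: 31.25
tool_pos: [571.5, -77.4, 42.0]
tcp_rot: [3.139, 0.0, 1.519]
contact_force: [-2.8, -0.1, 12.1]
grip_width: 0.4
finger_force: 6.1
```

Call:
carry_out(
  plan=[
    {"tx":0,"ty":0,"tz":0,"rx":0,"ry":0,"rz":0},
    {"tx":0,"ty":0,"tz":0,"rx":0,"ry":0,"rz":0},
    {"tx":0,"ty":0,"tz":0,"rx":0,"ry":0,"rz":0},
    {"tx":0,"ty":0,"tz":0,"rx":0,"ry":0,"rz":0},
    {"tx":0,"ty":0,"tz":0,"rx":0,"ry":0,"rz":0},
    {"tx":0,"ty":0,"tz":0,"rx":0,"ry":0,"rz":0},
    {"tx":0,"ty":0,"tz":0,"rx":0,"ry":0,"rz":0},
    {"tx":0,"ty":0,"tz":0,"rx":0,"ry":0,"rz":0},
    {"tx":0,"ty":0,"tz":0,"rx":0,"ry":0,"rz":0},
    {"tx":0,"ty":0,"tz":0,"rx":0,"ry":0,"rz":0},
  ],
)

```text
time: 32.25
tool_pos: [571.5, -77.4, 42.0]
tcp_rot: [3.139, 0.0, 1.519]
contact_force: [-2.8, 0.8, 12.4]
grip_width: 0.0
finger_force: 6.1
```

Call:
carry_out(
  plan=[
    {"tx":0,"ty":0,"tz":3,"rx":0,"ry":0,"rz":0},
    {"tx":0,"ty":0,"tz":15,"rx":0,"ry":0,"rz":0},
    {"tx":0,"ty":0,"tz":35,"rx":0,"ry":0,"rz":0},
    {"tx":0,"ty":0,"tz":40,"rx":0,"ry":0,"rz":0},
    {"tx":0,"ty":0,"tz":40,"rx":0,"ry":0,"rz":0},
    {"tx":0,"ty":0,"tz":20,"rx":0,"ry":0,"rz":0},
    {"tx":0,"ty":0,"tz":0,"rx":0,"ry":0,"rz":0},
    {"tx":0,"ty":0,"tz":0,"rx":0,"ry":0,"rz":0},
    {"tx":0,"ty":0,"tz":0,"rx":0,"ry":0,"rz":0},
  ],
)

```text
time: 33.15
tool_pos: [569.9, -77.1, 191.4]
tcp_rot: [-3.138, -0.001, 1.519]
contact_force: [-0.5, -1.4, -0.2]
grip_width: 0.3
finger_force: 0.0
```

```bash
python3 - <<'E'
from fit2 import *
o=bot.get_obs();print(o["tool_pos"],o["contact_force"],o["time"])
m=bot.camera_model("wrist");g=cv2.cvtColor(bot.capture("wrist"),cv2.COLOR_RGB2GRAY);cv2.imwrite("pics/w14.png",g)
P=lambda y,z,x=0:[573+.05*(y+28.2)+x,y,z]
for n,y,z in(("rib shut",-83.2,72),("rib end",-87.7,68),("pivot",-29.2,68),("pin shut",-42.7,64.4),("pin at 1.1",-38.5,78.4),("bar",43.7,68)): print(n,proj("",P(y,z),m).round(1))
u=int(proj("",P(-60,70),m)[0]);print(g[60:280:3,u-2:u+3].mean(1).round().astype(int).tolist())
E
```

```text
[569.89673518 -77.05792791 191.35673768] [-0.54131375 -1.355165   -0.2484069 ] 33.15
rib shut [318.2 185.9]
rib end [318.2 189.4]
pivot [318.1 127.3]
pin shut [318.2 141.6]
pin at 1.1 [318.2 139.1]
bar [318.   39.5]
[207, 145, 114, 106, 252, 233, 216, 216, 216, 216, 216, 215, 216, 215, 215, 215, 212, 198, 200, 199, 190, 175, 188, 190, 168, 197, 196, 196, 195, 196, 195, 194, 193, 192, 192, 179, 178, 178, 179, 178, 178, 170, 177, 165, 200, 125, 131, 137, 137, 141, 141, 141, 136, 136, 138, 142, 143, 141, 142, 75, 70, 68, 70, 68, 68, 69, 68, 67, 69, 67, 69, 66, 64, 66]
```

The lever is seen shut, with its rib end at about row 190 as predicted. The over-centre resistance was felt and the arm is clear, so I'll hand in.

```bash
python3 -c "
from plant import bot
print(bot.close_job())"
```

```text
the job is handed in; nothing more can be done
None
```

The latch is shut and the job is handed in: the loop was drawn under the keeper's lip and held at about 8.8 N, then the lever went over centre and was held on its stop at about 12 N. The first draw caught the lip's edge at about 8–9 N, so I regripped lower and repeated it. The highest force I read on the loop or lever was about 13.5 N, and it finished at about 33 s of the 58 s allowed.

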